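Kit a gland and hang its carrier on the supply rail

TASK

Kit the gland for the next box: lay the loose cable gland in the tray of the carrier while the carrier still stands on the bench, then hook the carrier onto the supply rail through the open loading gap and slide it along under the guard strip until it is centred on the marker clip. Finally swing the loading flap fully shut so that no carrier can come off, leaving the carrier hanging freely with the gland in it. Do not knock over or push the oil bottle away.

Things in the scene. Friction and masses are not known exactly. Their poses are not given: they have to be found in the camera images.
- gland_mid (a point): Centre of the loose cable gland, a pale hexagonal fitting lying on a flat: 56 mm long along its x, 46 mm over the hexagon's corners along y, 40 mm high. Its -x end is a flat hexagon face, its +x end a round stub 31 mm across with a flat face; take it end to end along x (56 mm) or across y. 0.06 kg; this point is 20 mm above what it lies on.
- carrier_grip (a point): Centre of the carrier's upright black grip: 12 mm thick along x, 64 mm wide along y, 44 mm high (z up). The carrier is a sheet-steel tray (0.25 to 0.4 kg) with a back plate, the grip on top of the plate and a hook behind it; it starts standing on the bench, hook side (+x) away from the robot. Grip centre is 115 mm above the tray's underside. Grip with 30 N or more: it is front-heavy.
- carrier_tray (a point): Centre of the inside floor of the carrier's open tray (carrier axes: x to its hook side, z up), 3 mm above the underside. Inside 104 mm along x, 118 mm along y; side walls 27 mm high above this floor, front wall 21 mm. The grip's centre lies 55 mm in +x and 112 mm up from here.
- carrier_hook (a point): Middle of the hook's throat at the underside of the hook's roof (carrier axes): 10 mm in +x and 40 mm below carrier_grip. The throat opens downward, 18 mm wide along x (8 mm to the back plate, 10 mm to the tip plate). Roof 4 mm thick; tip plate 4 mm thick, flared outward, reaching 23 mm below this point; hook 60 mm wide along y.
- rail_gap (a point): On the top edge of the fixed supply rail's lip, at the middle of the 124 mm long loading gap. Axes: x away from the robot, square to the rail; y along the rail (gap at its +y end); z up. The lip is 6 mm thick (this point at mid thickness), its top 190 mm above the bench; behind it is a channel 30 mm deep in x. A hook enters from above only in this gap.
- strip_start (a point): Where the guard strip begins, at its top front edge: 62 mm in -y and 13 mm above rail_gap, same axes. From here it covers the lip for 288 mm in -y, 3 mm thick, underside 10 mm above the lip; the hook slides beneath, the grip in front and above. The skirt below the lip slopes 5 mm out to the front over 68 mm: the hung carrier's plate leans on it, tilted under 0.13 rad.
- marker_point (a point): Tip of the pointer of the flat aluminium marker clip (26 mm wide, 2 mm thick) lying on top of the guard strip and pointing to the front; same axes as the rail. The carrier belongs with the middle of its grip and hook level with this point along the rail (y).
- flap_edge (a point): Middle of the rolled free edge of the loading flap, a 3 mm steel plate hinged along the back of the channel at the gap; hinge line 35.5 mm in +x and 11.5 mm above rail_gap, edge 58 mm from the hinge. The edge part is a 50 mm wide tongue, the rest is 116 mm wide. Standing open, it can be pushed shut from behind (towards -x of the rail).
- flap (a joint): Angle of the loading flap: 0 is shut (level over the gap, edge to the front); it starts open at 1.7 to 2.0 rad (upright, leaning back; stop at 2.1). Slight friction holds it there; pushed forward past about 0.9 rad it falls shut of itself.
- bottle: Thread-oil bottle with a pointed spout, a bystander: 44 mm diameter, 139 mm tall, origin at the centre of its foot, z up. To be left standing where it is.
There are look-alikes about, which are no part of the job. Leave any black look-alike of the part that bears gland_mid alone.

How it is judged (in metres and radians):
On the way, in this order (a step that is already met when the one before it is completed fails the run):
1. the gland lies in the tray of the carrier, let go, while the carrier stands on the bench (x of gland_mid in the frame of carrier_tray between -0.052 and 0.052 m and y of gland_mid in the frame of carrier_tray between -0.058 and 0.058 m and z of gland_mid in the frame of carrier_tray below 0.035 m and height (world z) of carrier_tray below 0.01 m and contact force between gland and the fingers below 0.1 N), for 0.2 s.
2. the carrier's hook sits over the rail's lip in the loading gap (x of carrier_hook in the frame of rail_gap between -0.012 and 0.012 m and y of carrier_hook in the frame of rail_gap between -0.08 and 0.08 m and z of carrier_hook in the frame of rail_gap between -0.006 and 0.009 m), for 0.1 s.
3. the carrier has been slid along under the guard strip to the marker, within 8 mm (y of carrier_hook in the frame of marker_point between -0.008 and 0.008 m and x of carrier_hook in the frame of rail_gap between -0.012 and 0.012 m and z of carrier_hook in the frame of rail_gap below 0.009 m), for 0.2 s.
At the end, for the whole second after the job is handed in: The carrier hangs at rest by its hook on the rail's lip under the guard strip, upright (within 0.17 rad), its middle within 8 mm of the marker's point along the rail; the gland lies in its tray; the loading flap is shut (below 0.1 rad) (value of joint flap below 0.1 rad and y of carrier_hook in the frame of marker_point between -0.008 and 0.008 m and x of carrier_hook in the frame of rail_gap between -0.012 and 0.012 m and z of carrier_hook in the frame of rail_gap between -0.006 and 0.006 m and angle between carrier_grip's own z axis and vertical below 0.17 rad and x of gland_mid in the frame of carrier_tray between -0.052 and 0.052 m and y of gland_mid in the frame of carrier_tray between -0.058 and 0.058 m and z of gland_mid in the frame of carrier_tray between 0 and 0.035 m); the robot touches nothing.
It fails at once if the oil bottle is knocked over or pushed more than 40 mm (angle between bottle's own z axis and vertical above 0.4 rad or distance of bottle from where it was at the start of the episode above 0.04 m).
It also fails if it takes over 62 s, if anything falls off the work surface, if the arm or the gripper's body presses on something with over 40 N, if the wrist force passes 120 N, or if a joint passes its speed limit or range.

ROBOT

A 7-joint arm with a two-finger parallel gripper is mounted at the origin on the work surface; the furniture and walls round the work are solid. World frame = base frame: x ahead of the robot, y to its left, z up, the work surface at z = 0. Lengths are in mm, angles in rad, forces in N, time in s.
With the tool pointing down it reaches from about 425 to 875 mm from the base axis. Payload 9.9 kg.
Tool frame: the origin (TCP) lies at the very end of the fingers, on their centre line; the grasp point (between the pads) lies 19 mm behind it (manip.hold_point_z is the distance from the TCP to the grasp point, in mm); x points along the fingers, y is the direction in which the jaws open and shut, and the axes are right-handed (so a half turn about x gives the same grasp; the last joint's range is limited). The gripper opens to 85 mm and grips with 20 to 120 N. Pads are 22 mm wide; open, the fingers measure 114 mm over their backs; the gripper's body (76 mm by 85 mm) begins 54 mm behind the grasp point. The pads swing forward as they close: fully open they stand 13 mm farther back than shut.
Start: joints at [1.119, 0.576, 0.025, 1.437, -0.015, 1.129, -0.057], TCP at [242.71, -629.858, 231.289] pointing down, gripper open.
Joint ranges: [-2.76, 2.76], [-0.34, 2.15], [-1.52, 1.57], [0.19, 2.46], [-1.09, 4.23], [0.17, 1.99], [-2.82, 2.82]. Speed limits (rad/s): [2.22, 2.22, 3.01, 3.01, 3.14, 3.14, 3.14].

INTERFACE

Orientations are given as a unit quaternion [x, y, z, w].
In Python, from cell import manip gives the robot as it stands.
- The arm moves only by the tool step_arm, never from a script. Its argument "steps" is a list of rows, each a list of 5 numbers: the shift along the tool's x, y, z each as a share of 0.02 m, from -1 to 1, then the turn about the tool's x as a share of 10 degrees, from -1 to 1, then the gripper command: -1 is fully open, 1 is shut, values between are in proportion. A call has 1 to 10 rows; each row shifts and turns the commanded pose from where the row before left it, along the tool's axes as they then stand; what a row does not reach is not made up. A row lasts 1/8 s, in which the tool goes at most 62.5 mm and 10.7 degrees, less where a joint would pass 70% of its speed; a pose out of reach is approached as far as the arm can. A call with a number of a shift or a turn outside -1 to 1 is refused whole. A call with a gripper value outside its range is refused whole. The fingers move at their own pace and stop on an object; the grip force is fixed at half the most. Time passes only in rows, so rows that do not move let the fingers close. It gives the time, the measured TCP pose, the force and the opening at its end, in the units of the state.
- manip.state(): the state, without advancing time (a new reading comes with each control period).
- manip.snapshot(name): name is "scene" or "top"; returns the picture (480x640x3 uint8, red, green, blue); there is no depth.
- manip.camera_info(name): a dict with "fx", "fy", "cx", "cy" (pixels), "xyz" and "rotation" of the camera in the world. Camera axes: x right, y up, looking along -z (the intrinsics and any distortion apply to the point x, -y, -z); pixel columns grow to the right and rows downward; lengths in mm; the calibration is good to about 2 mm. A picture is of the moment at which its call begins. camera_info takes no time and is no camera call.
- manip.hand_in(): hands the job in, once; it reports no verdict.
The state is a dict: "time_s": time; "qpos": joint angles; "qvel": joint speeds; "joint_torque": joint torques, N m; "tcp_pos": TCP position; "orientation": TCP orientation; "ft_force": force on the tool from outside, world axes, zero at the start; "moment": the same for the moment, N m; "opening": opening from 0.0 (shut) to 1.0 (fully open).
Only numpy, scipy, OpenCV 4.12 (cv2) and the standard library are available. Lean on these libraries where they do the work, as an engineer would, in place of code of your own. Each camera call takes 0.05 s, during which the arm holds its last target.

## Working session

There is one attempt and no reset: what is moved stays moved. The work goes in short steps, Python scripts to look and compute and a tool call to move; the robot and the scene stay as the last step left them, time stands still between calls to the robot, and variables do not carry over. Pictures are saved under pics/ and viewed, and the job is handed in when it is done.

Besides the shell and the picture viewer there is one more tool, called after ">>>" as name(argument=value, ...) on one line, values as JSON. step_arm: Moves the arm, as the interface text tells. Its arguments: {"type":"object","properties":{"steps":{"type":"array","items":{"type":"array","items":{"type":"number"}}}},"required":["steps"]}

```bash
ls; mkdir -p pics
python3 - <<'E'
from cell import manip
import cv2
for n in("scene","top"):
    im=manip.snapshot(n); cv2.imwrite(f"pics/{n}0.png",im[:,:,::-1]); print(n,manip.camera_info(n))
print(manip.state())
E
```

```text
pics
scene {'fx': 463.44640918446584, 'fy': 463.44640918446584, 'cx': 319.6347294508623, 'cy': 245.30418113244698, 'xyz': array([-58.85771665, 690.31596763, 577.54702817]), 'rotation': array([-0.1464295 ,  0.54464655,  0.79998928, -0.20478208])}
top {'fx': 560.5404442365063, 'fy': 560.5404442365063, 'cx': 317.37040806987676, 'cy': 233.5587174951105, 'xyz': array([ 354.40134193, -224.39468629, 1171.09406521]), 'rotation': array([-0.03090477,  0.04968073,  0.71455207, -0.6971313 ])}
{'time_s': 0.1, 'qpos': array([ 1.11922248,  0.57646586,  0.02482926,  1.43779868, -0.01498299,
        1.12900183, -0.05652629]), 'qvel': array([-4.71656107e-05, -1.55393105e-03,  5.43492689e-04, -3.21879706e-04,
        1.29644293e-05, -1.33102170e-03, -5.63214196e-04]), 'joint_torque': array([ 7.16956478e-03, -7.67302752e+01,  2.25848258e+00, -2.86605030e+01,
        1.58944825e-02,  8.71247321e-03,  2.34272267e-05]), 'tcp_pos': array([ 242.55931956, -629.4902728 ,  230.52544345]), 'orientation': array([-0.69505853, -0.12981778,  0.6953078 , -0.12879457]), 'ft_force': array([-0.2393356 , -0.41497087, -0.40024279]), 'moment': array([-0.03293787, -0.00191219, -0.03531649]), 'opening': 1.0023662140951832}
```

View pics/scene0.png

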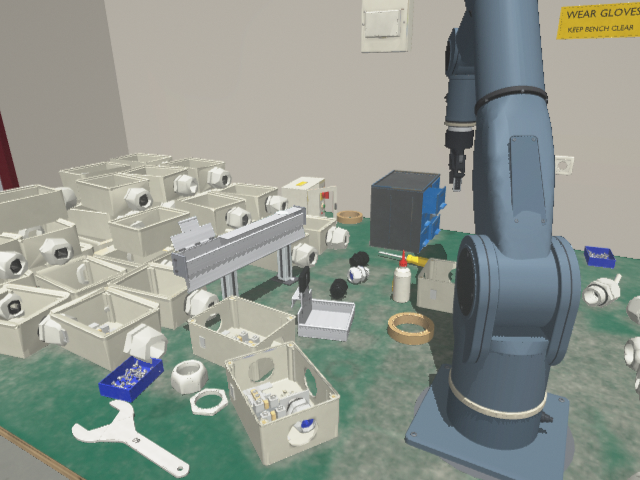

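View pics/top0.png

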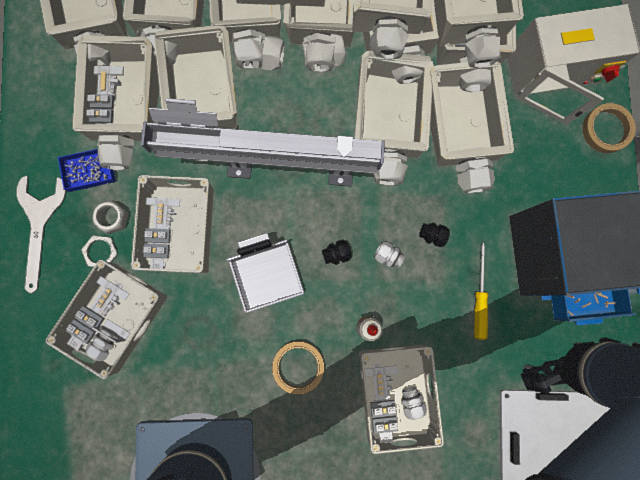

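```bash
cat > h.py <<'E'
import numpy as np, cv2
from scipy.spatial.transform import Rotation as R
from cell import manip
def ray(c,u,v):
    i=manip.camera_info(c); d=np.array([(u-i['cx'])/i['fx'],-(v-i['cy'])/i['fy'],-1.])
    return np.array(i['xyz']),R.from_quat(i['rotation']).apply(d)
def onz(c,u,v,z):
    o,d=ray(c,u,v); return o+d*(z-o[2])/d[2]
def proj(c,p):
    i=manip.camera_info(c); q=R.from_quat(i['rotation']).inv().apply(np.array(p,float)-i['xyz'])
    return np.array([i['cx']+i['fx']*q[0]/-q[2], i['cy']-i['fy']*q[1]/-q[2]])
def tri(uv1,uv2):
    o1,d1=ray("top",*uv1);o2,d2=ray("scene",*uv2);d1=d1/np.linalg.norm(d1);d2=d2/np.linalg.norm(d2)
    A=np.stack([d1,-d2],1);s=np.linalg.lstsq(A,o2-o1,rcond=None)[0]
    a=o1+s[0]*d1;b=o2+s[1]*d2;return (a+b)/2,np.linalg.norm(a-b)
def crop(im,x0,y0,w,h,k,name):
    c=cv2.resize(im[y0:y0+h,x0:x0+w],None,fx=k,fy=k,interpolation=cv2.INTER_CUBIC); cv2.imwrite(name,c)
E
python3 - <<'E'
from h import *
t=cv2.imread('pics/top0.png'); s=cv2.imread('pics/scene0.png')
crop(t,140,85,260,90,3,'pics/t_rail.png'); crop(t,220,215,240,130,3.3,'pics/t_mid.png'); crop(s,160,190,200,160,4,'pics/s_mid.png'); crop(s,280,230,160,110,5,'pics/s_gl.png')
for n,u,v,z in(("gland",390,253,20),("trayc",266,274,3),("bottle",371,329,130),("gap",180,140,190)): print(n,onz("top",u,v,z))
st=manip.state(); print(R.from_quat(st['orientation']).as_matrix())
E
```

```text
gland [ 441.96677739 -405.7639757    20.        ]
trayc [ 405.80666753 -148.35182061    3.        ]
bottle [ 294.44826152 -347.6467762   130.        ]
gap [640.24880914 -11.0686679  190.        ]
[[-6.11189776e-04  3.59565653e-01 -9.33119589e-01]
 [ 1.35818060e-03 -9.33118604e-01 -3.59566163e-01]
 [-9.99998891e-01 -1.48710809e-03  8.19574549e-05]]
```

View pics/t_rail.png

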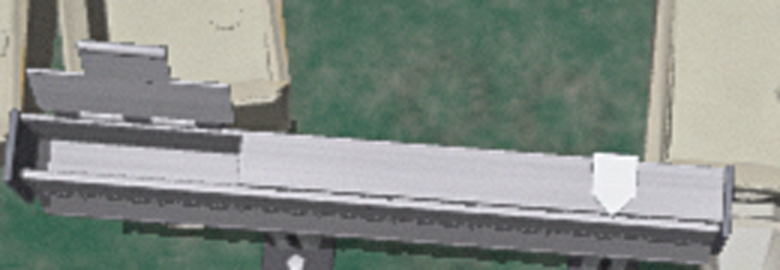

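View pics/t_mid.png

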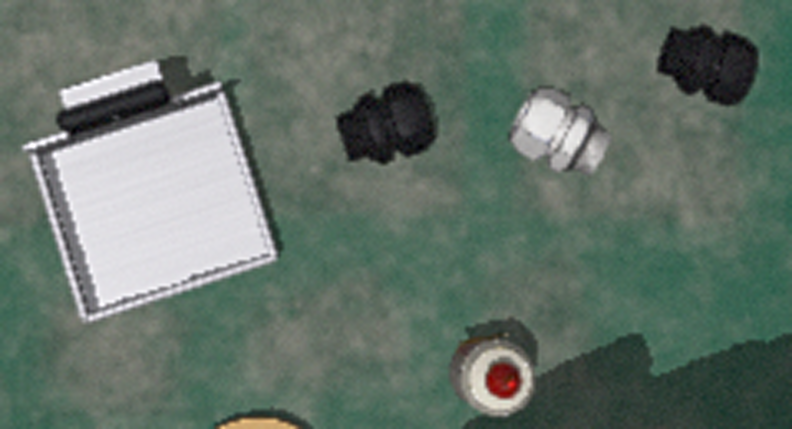

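View pics/s_mid.png

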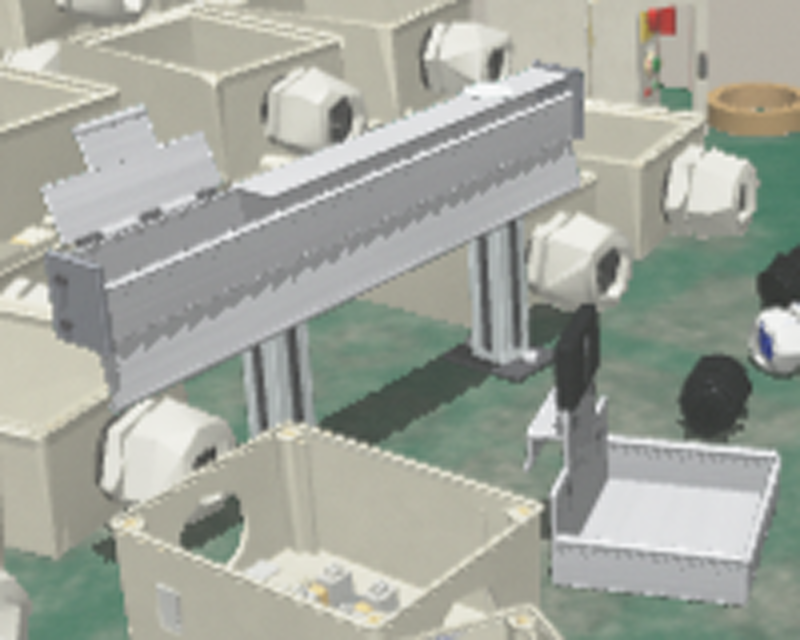

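View pics/s_gl.png

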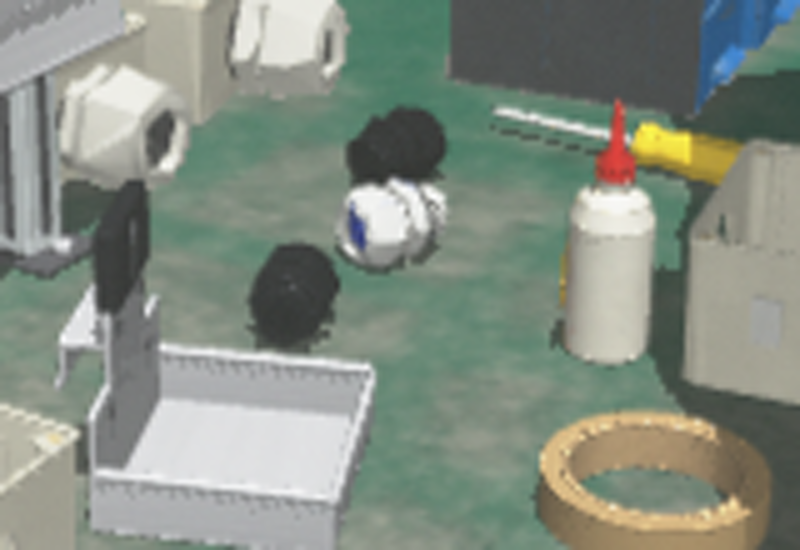

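Candidates for the gland in the top view are the pale one at (390,253), the black look-alikes at (337,252) and (434,235), a pale gland in a box at (413,402), and a nut at (110,215). I choose the pale loose one at (390,253). Its hexagon is at the upper left and its stub at the lower right. The carrier is at (266,274), the rail gap is near (180,140) and the bottle is at (371,329).

```bash
cat > m1.py <<'E'
from h import *
t=cv2.imread('pics/top0.png'); s=cv2.imread('pics/scene0.png')
def grid(im,x0,y0,w,h,k,name,st=10):
    c=cv2.resize(im[y0:y0+h,x0:x0+w],None,fx=k,fy=k,interpolation=cv2.INTER_CUBIC)
    for x in range((x0//st+1)*st,x0+w,st):
        X=int((x-x0+.5)*k); cv2.line(c,(X,0),(X,6),(0,0,255),1); cv2.putText(c,str(x),(X-10,16),0,.35,(0,0,255),1)
    for y in range((y0//st+1)*st,y0+h,st):
        Y=int((y-y0+.5)*k); cv2.line(c,(0,Y),(6,Y),(0,0,255),1); cv2.putText(c,str(y),(8,Y+4),0,.35,(0,0,255),1)
    cv2.imwrite(name,c)
if __name__=="__main__":
    grid(t,365,232,50,42,14,'pics/a1.png',5)
    grid(t,222,228,90,90,6.5,'pics/a2.png')
    grid(t,140,90,100,80,7.5,'pics/a3.png')
    grid(t,300,115,100,65,8,'pics/a4.png')
    grid(s,290,255,80,90,6.5,'pics/a5.png')
    grid(s,165,200,100,100,6,'pics/a6.png')
    grid(s,240,195,80,70,8,'pics/a7.png')
    hsv=cv2.cvtColor(t,cv2.COLOR_BGR2HSV); m=((hsv[...,1]<45)&(hsv[...,2]>140)).astype(np.uint8)
    n,l,stt,c=cv2.connectedComponentsWithStats(m)
    for i in range(1,n):
        if stt[i,4]>40 and 360<c[i][0]<415 and 235<c[i][1]<275: 
            pts=np.argwhere(l==i)[:,::-1].astype(np.float32); print(c[i],stt[i],cv2.minAreaRect(pts))
E
python3 m1.py
```

```text
[385.74213836 254.43081761] [375 244  23  23 318] ((385.4000244140625, 254.70001220703125), (21.0190372467041, 17.8885440826416), 26.56505012512207)
[399.59183673 260.83673469] [396 257   8  10  49] ((399.60009765625, 260.8000183105469), (5.366562843322754, 9.838699340820312), 26.56505012512207)
```

View pics/a1.png

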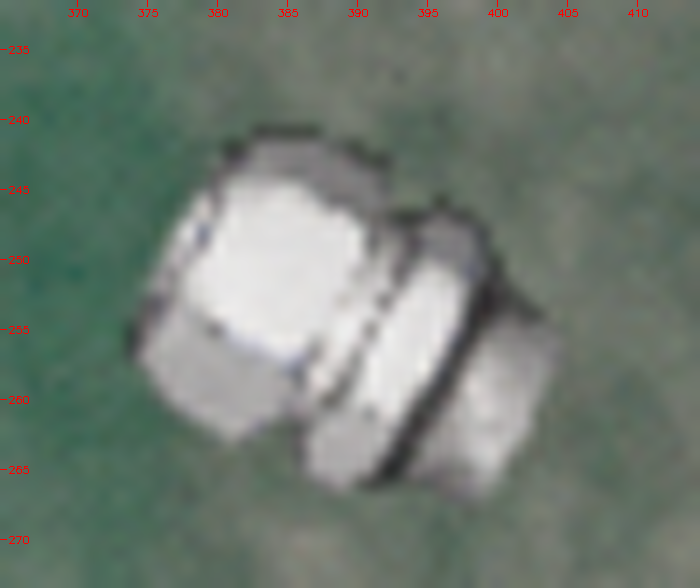

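View pics/a2.png

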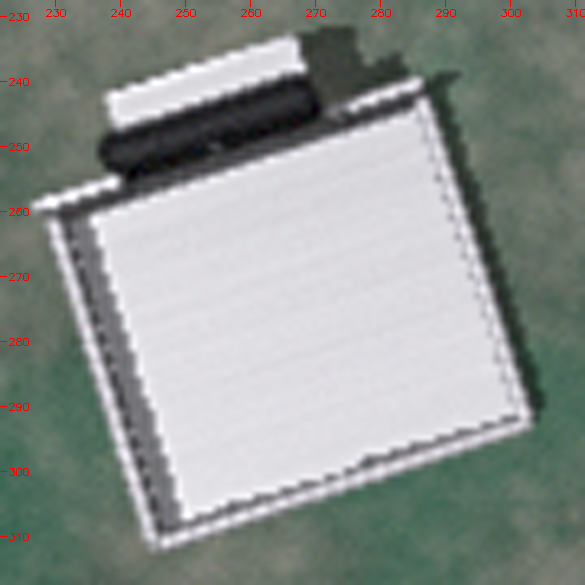

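View pics/a3.png

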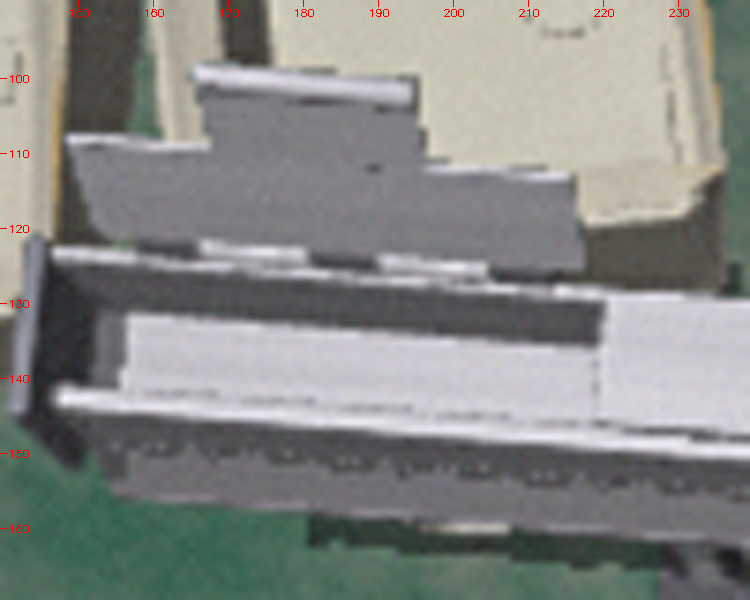

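View pics/a4.png

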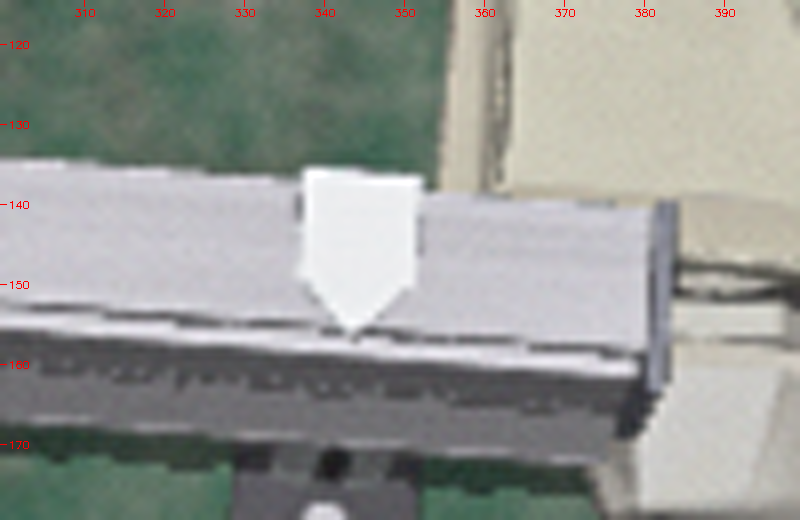

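View pics/a5.png

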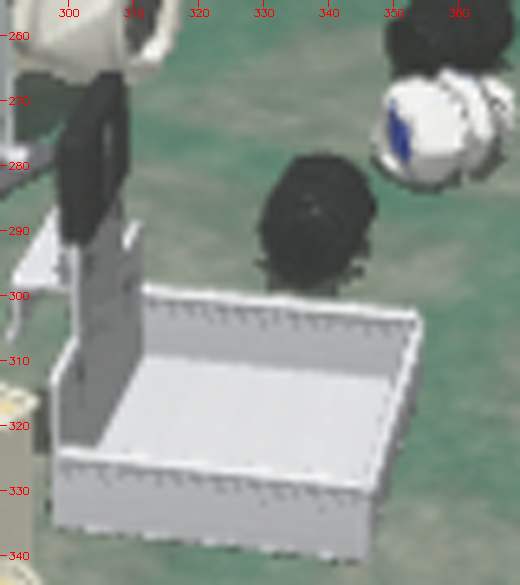

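View pics/a6.png

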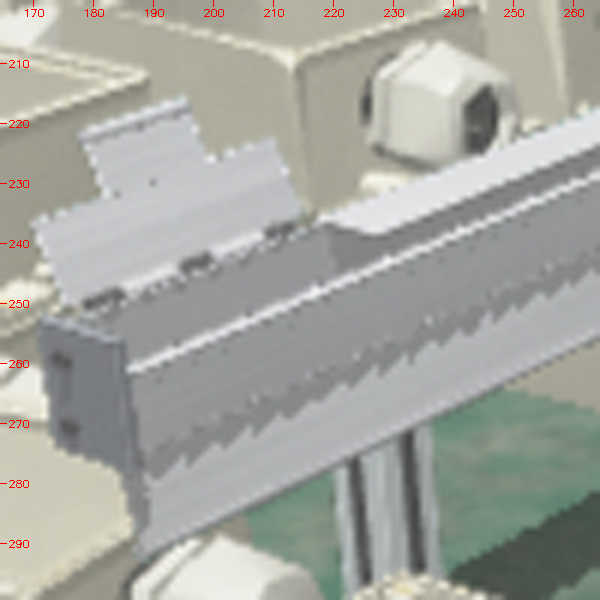

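View pics/a7.png

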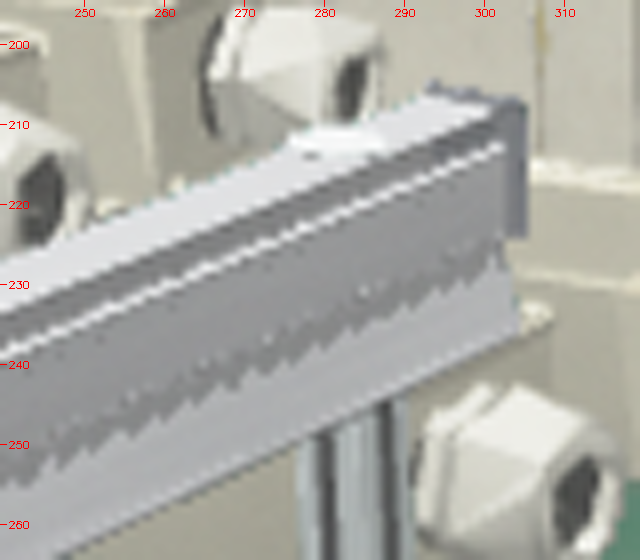

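Run:
```python
from h import *
np.set_printoptions(precision=1,suppress=True)
def yaw(a,b): d=b-a; return np.degrees(np.arctan2(d[1],d[0]))
print("gland",onz("top",390,255.2,20), "axis yaw",yaw(onz("top",378,248.8,20),onz("top",401.5,261.3,20)), tri((390,255.2),(358,274)))
print("cam x dir yaw",yaw(onz("top",300,300,0),onz("top",300,200,0)))
# carrier
fl=[onz("top",236,260,3),onz("top",249.5,308,3)]; print("floor left edge",fl,yaw(fl[1],fl[0]),np.linalg.norm(fl[0]-fl[1]))
fw=[onz("top",246,312,24),onz("top",303,292,24)]; print("front",fw,yaw(fw[1],fw[0])-90,np.linalg.norm(fw[0]-fw[1]))
rw=[onz("top",288,243,30),onz("top",303.5,291,30)]; print("rightwall",rw,yaw(rw[1],rw[0]))
hk=[onz("top",238,241.5,79),onz("top",267,233,79)]; print("hook back",hk,yaw(hk[1],hk[0])-90,np.linalg.norm(hk[0]-hk[1]))
gt=[onz("top",237,250.5,137),onz("top",270,241.5,137)]; print("grip top mid",gt,yaw(gt[1],gt[0])-90,np.linalg.norm(gt[0]-gt[1]))
L=[onz("top",148,142.5,190),onz("top",379,161,190)]; print("lip",L,yaw(L[1],L[0])-90)
S=[onz("top",219,147,203),onz("top",379,159,203)]; print("strip",S,yaw(S[1],S[0])-90)
print("strip tri",tri((219,147),(227,239)))
print("marker",onz("top",343.5,156.5,204))
print("flap tongue corners tri",tri((165,98.5),(178,221)),tri((195,101),(195.5,216)))
print("box front top corners", tri((209,179),(237,297)) , tri((139,177),(190,318)))
```

```text
gland [ 437.4 -405.6   20. ] axis yaw -119.57445804690225 (array([ 436.3, -406. ,   20.5]), np.float64(2.427969936180206))
cam x dir yaw -1.29385039146262
floor left edge [array([436.4, -86.6,   3. ]), array([ 336.7, -113.3,    3. ])] 15.026798315266463 103.23106270934262
front [array([ 329.2, -108.2,   24. ]), array([ 366.4, -224.3,   24. ])] 17.780305717878107 121.90577152834402
rightwall [array([ 466.7, -195.9,   30. ]), array([ 368.4, -225.3,   30. ])] 16.62901489816727
hook back [array([467.1, -99.8,  79. ]), array([ 482.5, -156.5,   79. ])] 15.173843004663794 58.78441810735056
grip top mid [array([ 444.5, -104.4,  137. ]), array([ 459.8, -165.4,  137. ])] 14.030197189493435 62.890862983095275
lip [array([636.7,  45.6, 190. ]), array([ 594.9, -366. ,  190. ])] -5.810149309709047
strip [array([622.5, -82.2, 203. ]), array([ 595.3, -364.2,  203. ])] -5.510755676661489
strip tri (array([622.8, -82.1, 202.4]), np.float64(0.24399677808828618))
marker [ 600.8 -301.3  204. ]
flap tongue corners tri (array([690.2,  -2.3, 260.2]), np.float64(2.8769571184375247)) (array([685.7, -51.7, 258.3]), np.float64(2.982150548777242))
box front top corners (array([586.8, -47.7,  77.8]), np.float64(13.773503894416576)) (array([595. ,  88.6,  89. ]), np.float64(4.941183181499071))
```

>>> step_arm(steps=[[0, -0.5, -0.94, 0, -1], [0, -0.5, -0.94, 0, -1], [0, -0.5, -0.94, 0, -1], [0, -0.5, -0.94, 0, -1], [0, -0.5, -0.94, 0, -1], [0, -0.5, -0.94, 0, -1], [0, -0.5, -0.94, 0, -1], [0, -0.5, -0.94, 0, -1], [0, -0.5, -0.94, 0, -1], [0, -0.5, -0.94, 0, -1]])

```text
time_s: 1.35
tcp_pos: [383.1, -467.9, 231.3]
orientation: [0.695, 0.129, -0.695, 0.129]
ft_force: [0.8, -0.7, -0.3]
opening: 1.0
```

>>> step_arm(steps=[[0, -0.49, -0.92, 0, -1], [0, -0.49, -0.92, 0, -1], [0, -0.49, -0.92, 0, -1], [0, -0.47, -0.93, 0, -1], [0.9, 0, 0, 1, -1], [0.9, 0, 0, 1, -1], [0.9, 0, 0, 1, -1], [0.9, 0, 0, 1, -1], [0.9, 0, 0, 1, -1], [0.5, 0, 0, 0.07, -1]])

```text
time_s: 2.6
tcp_pos: [437.4, -405.4, 130.4]
orientation: [-0.683, 0.18, 0.684, 0.181]
ft_force: [0.1, 0.3, 0.2]
opening: 1.001
```

```bash
cat >> h.py <<'E'
np.set_printoptions(precision=2,suppress=True)
def st(tx=None,ty=None,tz=None,yaw=None):
    s=manip.state(); M=R.from_quat(s['orientation']).as_matrix(); p=s['tcp_pos']
    y=np.degrees(np.arctan2(M[1,1],M[0,1])); print("t",s['time_s'],"tcp",p,"yaw",round(y,2),"tilt",round(np.degrees(np.arccos(-M[2,0])),2),"F",s['ft_force'],"op",round(s['opening'],3),"q",s['qpos'])
    if tx is not None:
        a=np.radians(y if yaw is None else yaw); A=np.array([[0,0,-1],[np.cos(a),np.sin(a),0],[np.sin(a),-np.cos(a),0]])
        print("turn",None if yaw is None else ((y-yaw+180)%360-180)/10,"shares after turn",A@(np.array([tx,ty,tz])-p)/20)
E
python3 -c "
from h import *
st(437.2,-405.7,4,-119.6)
im=manip.snapshot('top');cv2.imwrite('pics/t1.png',im[:,:,::-1]); crop(im[:,:,::-1],300,170,200,150,4,'pics/t1c.png')
im=manip.snapshot('scene');cv2.imwrite('pics/s1.png',im[:,:,::-1])"
```

```text
t 2.6 tcp [ 437.43 -405.36  130.36] yaw -119.57 tilt 0.07 F [0.12 0.32 0.25] op 1.001 q [ 0.53  0.57  0.22  1.78 -0.16  0.8  -1.26]
turn 0.0030672029895214338 shares after turn [6.32 0.02 0.  ]
```

View pics/t1c.png

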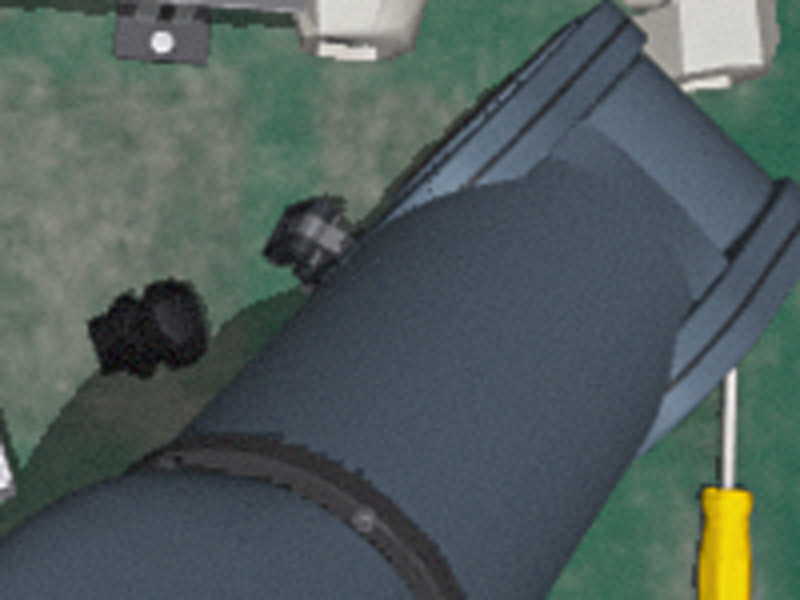

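View pics/s1.png

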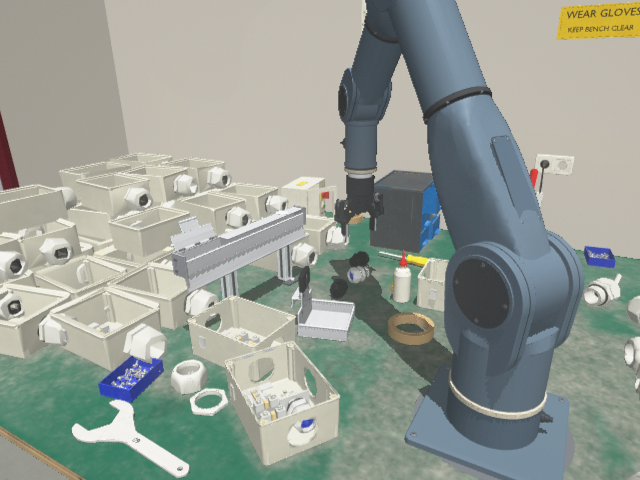

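The top view is blocked by the arm. The scene view shows the gripper at (358,210) directly over the gland at (358,274), so I go down and close.

>>> step_arm(steps=[[0.95, 0, 0, 0, -1], [0.95, 0, 0, 0, -1], [0.95, 0, 0, 0, -1], [0.95, 0, 0, 0, -1], [0.95, 0, 0, 0, -1], [0.95, 0, 0, 0, -1], [0.55, 0, 0, 0, -1], [0, 0, 0, 0, -1]])

```text
time_s: 3.7
tcp_pos: [437.1, -406.1, 6.1]
orientation: [-0.684, 0.18, 0.684, 0.181]
ft_force: [0.6, -0.1, 0.6]
opening: 1.0
```

>>> step_arm(steps=[[0, 0, 0, 0, 1], [0, 0, 0, 0, 1], [0, 0, 0, 0, 1], [0, 0, 0, 0, 1], [0, 0, 0, 0, 1], [0, 0, 0, 0, 1]])

```text
time_s: 4.45
tcp_pos: [437.6, -406.7, 7.3]
orientation: [0.684, -0.181, -0.683, -0.18]
ft_force: [-0.1, 0.1, 5.3]
opening: 0.639
```

```bash
python3 -c "
from h import *
st(399.5,-159,100,-74.5)
im=manip.snapshot('scene')[:,:,::-1];crop(im,270,180,160,140,5,'pics/s2.png')"
```

```text
t 4.45 tcp [ 437.59 -406.66    7.34] yaw -119.62 tilt 0.09 F [-0.11  0.11  5.32] op 0.639 q [ 0.57  0.74  0.16  1.87 -0.21  0.54 -1.22]
turn -4.51152583032673 shares after turn [ -4.63 -12.44  -1.47]
```

View pics/s2.png

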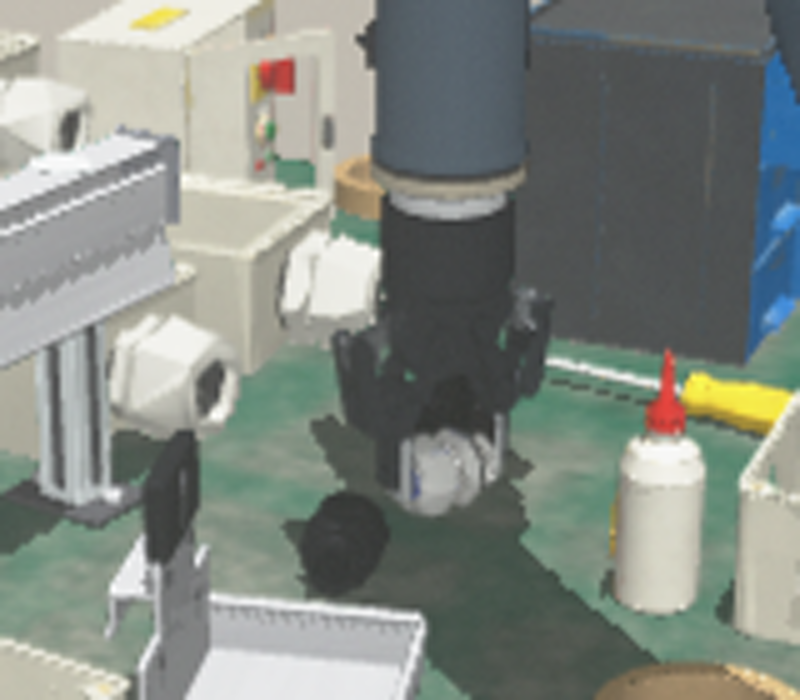

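The gland is held between the pads (opening 0.639, about 55 mm). I lift, turn and carry it over the tray.

>>> step_arm(steps=[[-1, 0, 0, 0, 1], [-0.9, 0, 0, -0.9, 1], [-0.9, 0, 0, -0.9, 1], [-0.9, 0, 0, -0.9, 1], [-0.9, 0, 0, -0.9, 1], [-0.5, 0, 0, -0.91, 1], [0, -0.5, -0.06, 0, 1], [0, -0.95, -0.11, 0, 1], [0, -0.95, -0.11, 0, 1], [0, -0.95, -0.11, 0, 1]])

```text
time_s: 5.75
tcp_pos: [426.2, -338.0, 107.8]
orientation: [-0.701, -0.094, 0.701, -0.094]
ft_force: [0.8, 0.7, -0.8]
opening: 0.638
```

>>> step_arm(steps=[[0, -0.95, -0.11, 0, 1], [0, -0.95, -0.11, 0, 1], [0, -0.95, -0.11, 0, 1], [0, -0.95, -0.11, 0, 1], [0, -0.95, -0.11, 0, 1], [0, -0.95, -0.11, 0, 1], [0, -0.95, -0.11, 0, 1], [0, -0.95, -0.11, 0, 1], [0, -0.95, -0.11, 0, 1], [0, -0.5, -0.1, 0, 1]])

```text
time_s: 7.0
tcp_pos: [399.2, -158.0, 108.3]
orientation: [-0.701, -0.096, 0.701, -0.095]
ft_force: [0.1, -0.4, -1.0]
opening: 0.639
```

```bash
python3 -c "
from h import *
st(399.5,-159,12,-74.5)
im=manip.snapshot('scene')[:,:,::-1];crop(im,250,180,160,170,4.5,'pics/s3.png')"
```

```text
t 7.0 tcp [ 399.21 -157.96  108.34] yaw -74.47 tilt 0.01 F [ 0.11 -0.37 -0.99] op 0.639 q [ 0.29  0.4  -0.03  2.21  0.02  0.53 -1.06]
turn 0.0034943029691191898 shares after turn [ 4.82  0.05 -0.  ]
```

View pics/s3.png

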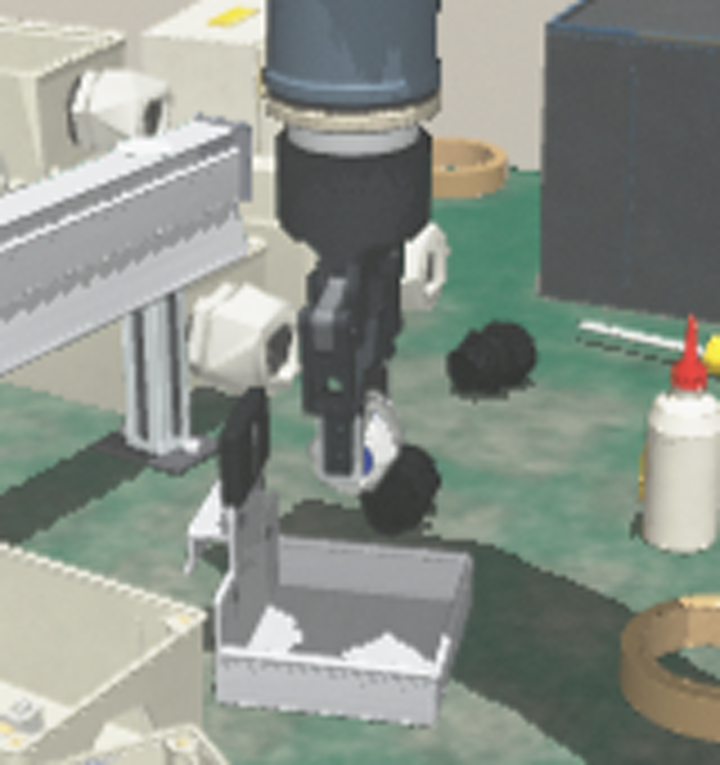

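>>> step_arm(steps=[[0.9, 0, 0, 0, 1], [0.9, 0, 0, 0, 1], [0.9, 0, 0, 0, 1], [0.8, 0, 0, 0, 1], [0.6, 0, 0, 0, 1], [0.4, 0, 0, 0, 1], [0.2, 0, 0, 0, 1], [0.1, 0, 0, 0, 1], [0, 0, 0, 0, 1]])

```text
time_s: 8.18
tcp_pos: [399.6, -159.4, 12.5]
orientation: [0.701, 0.095, -0.701, 0.095]
ft_force: [0.5, 0.1, -0.9]
opening: 0.636
```

```bash
python3 -c "
from h import *
st()
im=manip.snapshot('scene')[:,:,::-1];crop(im,250,180,160,170,4.5,'pics/s4.png')"
```

```text
t 8.175 tcp [ 399.58 -159.36   12.47] yaw -74.53 tilt 0.02 F [ 0.47  0.07 -0.85] op 0.636 q [ 0.28  0.6  -0.02  2.29  0.04  0.25 -1.07]
```

View pics/s4.png

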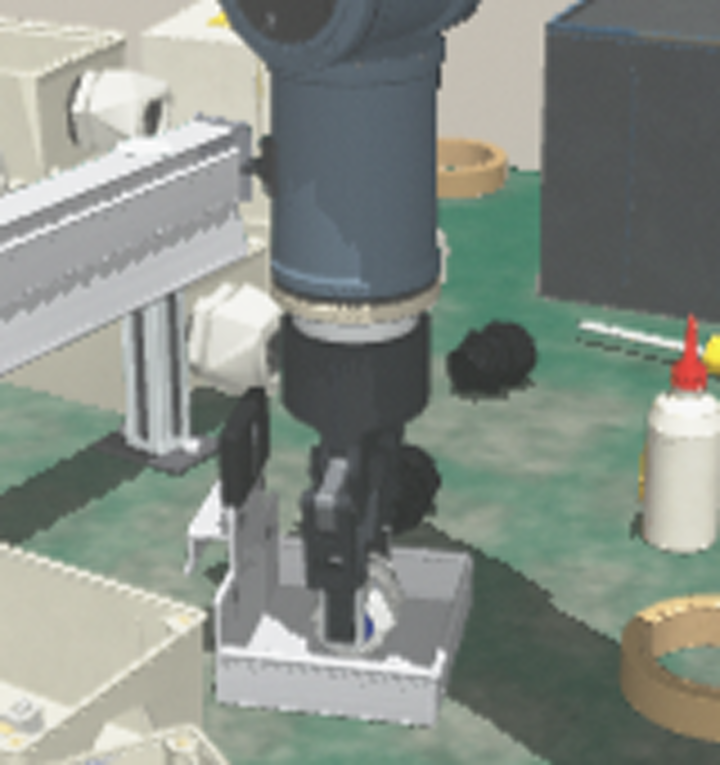

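>>> step_arm(steps=[[0, 0, 0, 0, -0.55], [0, 0, 0, 0, -0.55], [0, 0, 0, 0, -0.55], [-0.3, 0, 0, 0, -0.55], [-0.9, 0, 0, 0, -0.55], [-1, 0, 0, 0, -0.55], [-1, 0, 0, 0, -0.55], [-1, 0, 0, 0, -0.55], [-1, 0, 0, 0, -0.55], [-1, 0, 0, 0, -0.55]])

```text
time_s: 9.48
tcp_pos: [399.2, -159.3, 137.4]
orientation: [0.701, 0.095, -0.701, 0.095]
ft_force: [-0.2, -0.1, 0.5]
opening: 0.777
```

```bash
python3 -c "
from h import *
st(452,-134.8,100,15.5)
im=manip.snapshot('scene')[:,:,::-1];crop(im,250,180,160,170,4.5,'pics/s5.png')"
```

```text
t 9.475 tcp [ 399.22 -159.27  137.37] yaw -74.53 tilt 0.01 F [-0.25 -0.11  0.47] op 0.777 q [ 0.3   0.35 -0.03  2.18  0.02  0.62 -1.05]
turn -9.003303804367858 shares after turn [ 1.87  2.87 -0.47]
```

View pics/s5.png

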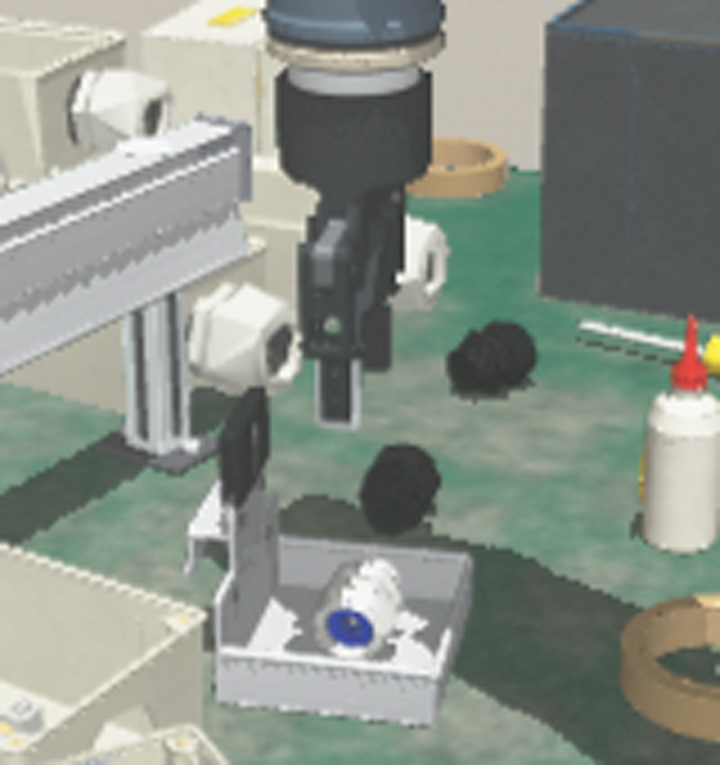

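The gland lies in the tray, near (330,318) in the full image. Next I turn to grip along the carrier's x.

>>> step_arm(steps=[[-1, 0, 0, -0.9, -1], [-1, 0, 0, -0.9, -1], [0, 0, 0, -0.9, -1], [0, 0, 0, -0.9, -1], [0, 0, 0, -0.9, -1], [0, 0, 0, -0.9, -1], [0, 0, 0, -0.9, -1], [0, 0, 0, -0.9, -1], [0, 0, 0, -0.9, -1], [0, 0, 0, -0.9, -1]])

```text
time_s: 10.78
tcp_pos: [399.1, -159.3, 176.3]
orientation: [0.427, 0.564, -0.427, 0.564]
ft_force: [-0.2, 0.5, -0.2]
opening: 1.003
```

>>> step_arm(steps=[[0, 0.72, -0.12, 0, -1], [0, 0.72, -0.12, 0, -1], [0, 0.72, -0.12, 0, -1], [0, 0.71, -0.11, 0, -1], [0, 0, 0, 0, -1]])

```text
time_s: 11.4
tcp_pos: [453.5, -134.0, 176.2]
orientation: [0.428, 0.563, -0.428, 0.563]
ft_force: [-0.5, -0.3, -0.3]
opening: 1.0
```

```bash
python3 -c "
from h import *
st(452,-134.8,100,15.5)
im=manip.snapshot('scene')[:,:,::-1];crop(im,250,180,160,170,4.5,'pics/s6.png')
im=manip.snapshot('top')[:,:,::-1];crop(im,200,200,160,130,5,'pics/t6.png')"
```

```text
t 11.4 tcp [ 453.52 -133.96  176.19] yaw 15.55 tilt 0.04 F [-0.55 -0.3  -0.33] op 1.0 q [ 0.51  0.37 -0.43  2.02  0.21  0.8   0.23]
turn 0.004739770891299599 shares after turn [ 3.81 -0.08  0.02]
```

View pics/s6.png

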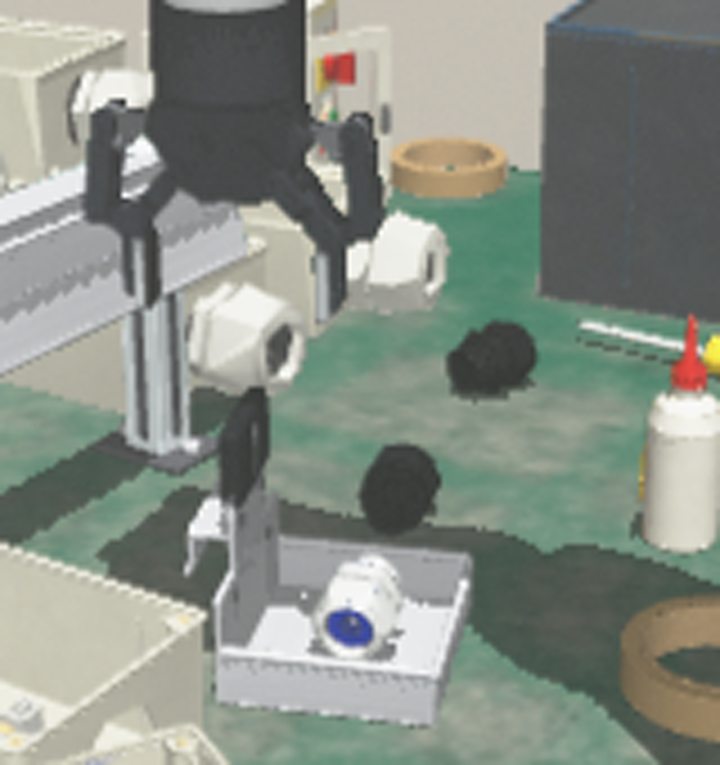

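View pics/t6.png

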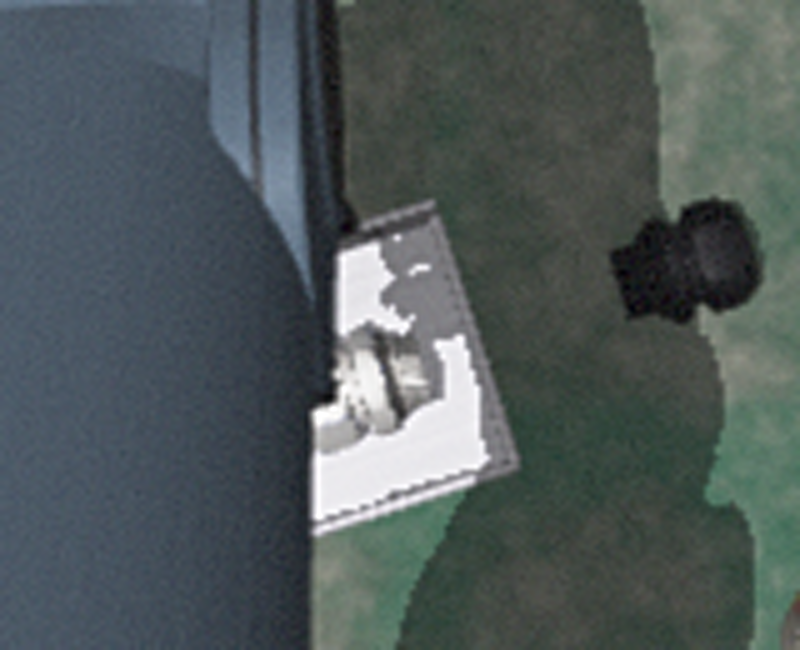

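>>> step_arm(steps=[[0.8, -0.08, 0, 0, -1], [0.9, 0, 0, 0, -1], [0.9, 0, 0, 0, -1], [0.8, 0, 0, 0, -1], [0.36, 0, 0, 0, -1], [0, 0, 0, 0, -1], [0, 0, 0, 0, -0.5]])

```text
time_s: 12.38
tcp_pos: [450.9, -135.5, 101.6]
orientation: [0.428, 0.562, -0.428, 0.563]
ft_force: [-0.8, 0.2, 0.5]
opening: 0.813
```

>>> step_arm(steps=[[0, 0, 0, 0, 0.4], [0, 0, 0, 0, 1], [0, 0, 0, 0, 1], [0, 0, 0, 0, 1], [0, 0, 0, 0, 1], [0, 0, 0, 0, 1], [0, 0, 0, 0, 1]])

```text
time_s: 13.25
tcp_pos: [450.8, -135.4, 101.3]
orientation: [0.428, 0.563, -0.428, 0.563]
ft_force: [-1.0, -0.8, 6.7]
opening: 0.128
```

```bash
python3 -c "
from h import *
st(452,-134.8,100,15.5)
im=manip.snapshot('scene')[:,:,::-1];crop(im,250,180,160,170,4.5,'pics/s7.png')"
```

```text
t 13.25 tcp [ 450.79 -135.44  101.3 ] yaw 15.46 tilt 0.02 F [-0.99 -0.84  6.7 ] op 0.128 q [ 0.46  0.47 -0.38  2.11  0.3   0.61  0.14]
turn -0.003867906259938536 shares after turn [ 0.06  0.07 -0.01]
```

View pics/s7.png

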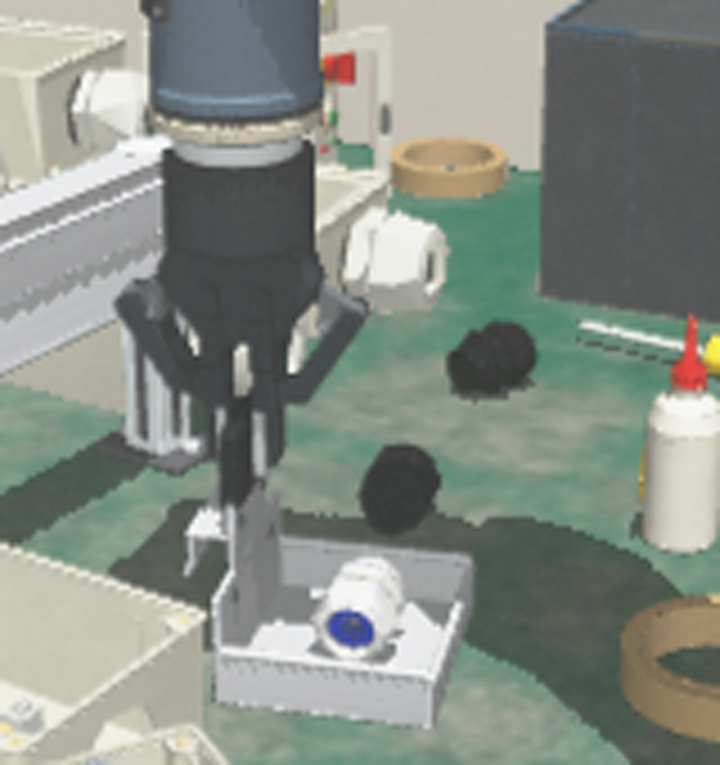

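Gripped (opening 0.128, about 11 mm). I lift and check for slip.

>>> step_arm(steps=[[-0.3, 0, 0, 0, 1], [-0.7, 0, 0, 0, 1], [-0.9, 0, 0, 0, 1], [-1, 0, 0, 0, 1], [-1, 0, 0, 0, 1], [-1, 0, 0, 0, 1], [-1, 0, 0, 0, 1], [-1, 0, 0, 0, 1], [-0.8, 0, 0, 0, 1], [-0.35, 0, 0, 0, 1]])

```text
time_s: 14.55
tcp_pos: [450.8, -135.2, 263.4]
orientation: [0.428, 0.562, -0.428, 0.563]
ft_force: [0.0, 0.3, -4.4]
opening: 0.13
```

```bash
python3 -c "
from h import *
st(617.4,-19.2,264,-5.7)
im=manip.snapshot('scene')[:,:,::-1];crop(im,230,130,180,160,4.5,'pics/s8.png')"
```

```text
t 14.55 tcp [ 450.79 -135.24  263.4 ] yaw 15.48 tilt 0.08 F [ 0.03  0.3  -4.4 ] op 0.13 q [ 0.55  0.26 -0.46  1.89  0.14  1.02  0.3 ]
turn 2.1178843394193025 shares after turn [-0.03  7.71 -6.6 ]
```

View pics/s8.png

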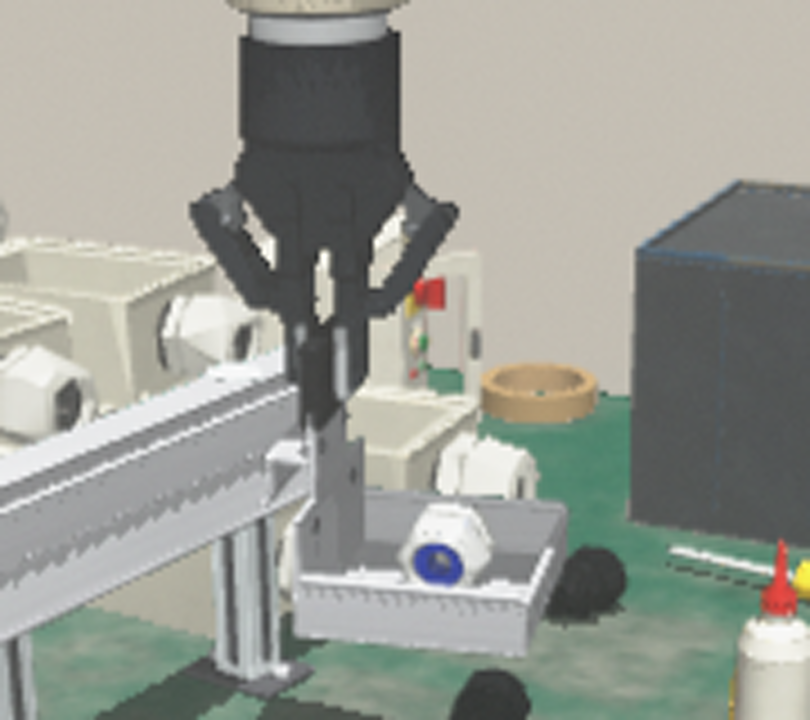

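>>> step_arm(steps=[[0, 0, 0, 0.4, 1], [0, 0, 0, 0.6, 1], [0, 0, 0, 0.6, 1], [0, 0, 0, 0.52, 1], [0, 0.25, -0.2, 0, 1], [0, 0.5, -0.43, 0, 1], [0, 0.75, -0.64, 0, 1], [0, 0.75, -0.64, 0, 1], [0, 0.75, -0.64, 0, 1], [0, 0.75, -0.64, 0, 1]])

```text
time_s: 15.85
tcp_pos: [533.0, -78.3, 262.0]
orientation: [0.524, 0.475, -0.524, 0.474]
ft_force: [-0.3, 0.0, -4.3]
opening: 0.133
```

>>> step_arm(steps=[[0, 0.75, -0.64, 0, 1], [0, 0.75, -0.64, 0, 1], [0, 0.75, -0.64, 0, 1], [0, 0.75, -0.64, 0, 1], [0, 0.5, -0.43, 0, 1], [0, 0.3, -0.3, 0, 1], [0, 0.15, -0.15, 0, 1], [0, 0, 0, 0, 1]])

```text
time_s: 16.85
tcp_pos: [617.1, -18.9, 262.1]
orientation: [-0.524, -0.474, 0.524, -0.474]
ft_force: [0.2, 0.1, -4.2]
opening: 0.131
```

```bash
python3 -c "
from h import *
st(617.4,-19.2,264,-5.7)
im=manip.snapshot('scene')[:,:,::-1];cv2.imwrite('pics/s9f.png',im);crop(im,160,150,200,160,4,'pics/s9.png')
im=manip.snapshot('top')[:,:,::-1];cv2.imwrite('pics/t9f.png',im);crop(im,130,80,200,160,4,'pics/t9.png')"
```

```text
t 16.85 tcp [617.06 -18.9  262.06] yaw -5.73 tilt 0.02 F [ 0.22  0.13 -4.19] op 0.131 q [ 0.2   0.48 -0.39  1.54  0.2   1.16 -0.33]
turn -0.003382258595561893 shares after turn [-0.1   0.02  0.01]
```

View pics/s9.png

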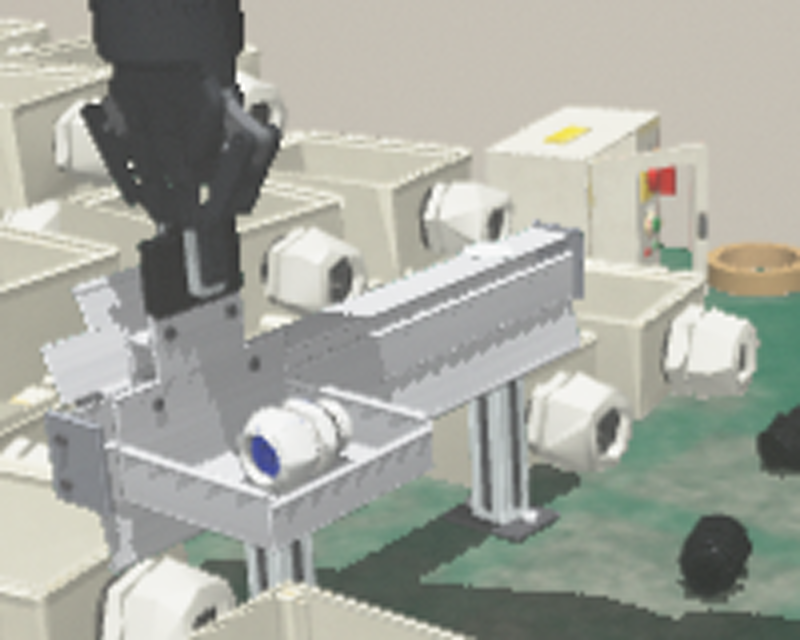

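View pics/t9.png

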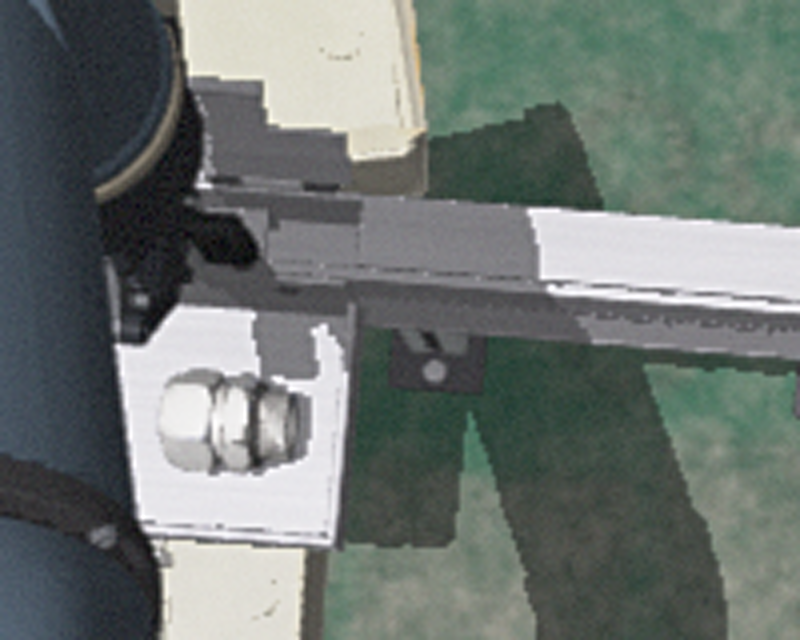

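```bash
python3 -c "
from h import *
a=np.radians(-5.7);g=np.array([617.06,-18.9])
Rm=np.array([[np.cos(a),-np.sin(a)],[np.sin(a),np.cos(a)]])
for n,px,z,off in (('front right',(214.5,216.3),185,(-55-54.5,-61)),('right back',(218.3,156.5),191,(-1,-61))):
    print(n,onz('top',*px,z)[:2], 'expected',g+Rm@np.array(off))
# scene: tray front-left corner wall top at px
print(proj('scene',[*(g+Rm@np.array([-109.5,61])),185]),'seen',(160+270/4,150+505/4))
"
```

```text
front right [501.99 -70.88] expected [502.04 -68.72]
right back [608.52 -79.12] expected [610.01 -79.5 ]
[226.5  277.16] seen (227.5, 276.25)
```

>>> step_arm(steps=[[0.3, 0, 0, 0, 1], [0.4, 0, 0, 0, 1], [0.35, 0, 0, 0, 1], [0.25, 0, 0, 0, 1], [0, 0, 0, 0, 1]])

```text
time_s: 17.58
tcp_pos: [617.0, -18.8, 235.5]
orientation: [-0.524, -0.475, 0.525, -0.474]
ft_force: [0.0, -0.0, -4.0]
opening: 0.133
```

```bash
python3 -c "
from h import *
st(617.4,-19.2,216,-5.7)
im=manip.snapshot('scene')[:,:,::-1];cv2.imwrite('pics/s10f.png',im);crop(im,160,170,110,130,6,'pics/s10.png')"
```

```text
t 17.575 tcp [616.98 -18.83 235.53] yaw -5.72 tilt 0.05 F [ 0.03 -0.05 -4.04] op 0.133 q [ 0.2   0.5  -0.39  1.58  0.21  1.1  -0.34]
turn -0.0024067598472612417 shares after turn [0.98 0.02 0.02]
```

View pics/s10.png

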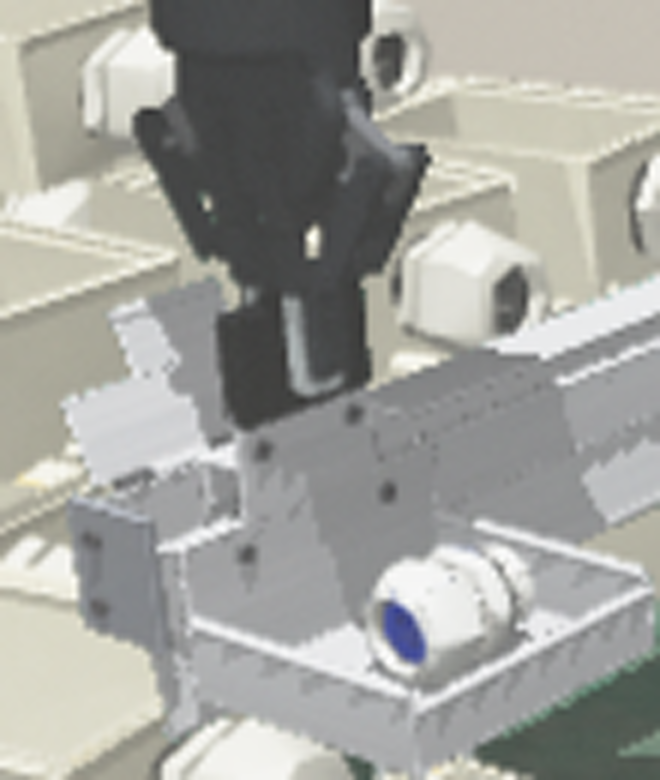

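The carrier position agrees within about 2 mm in both views, and there is no contact force yet. I lower it over the lip.

>>> step_arm(steps=[[0.25, 0, 0, 0, 1], [0.25, 0, 0, 0, 1], [0.2, 0, 0, 0, 1], [0.1, 0, 0, 0, 1], [0, 0, 0, 0, 1]])

```text
time_s: 18.25
tcp_pos: [617.1, -18.8, 219.9]
orientation: [-0.524, -0.474, 0.524, -0.474]
ft_force: [-0.0, 0.4, -3.9]
opening: 0.131
```

```bash
python3 -c "
from h import *
st(617.4,-19.2,216,-5.7)
im=manip.snapshot('scene')[:,:,::-1];cv2.imwrite('pics/s11f.png',im);crop(im,160,170,110,130,6,'pics/s11.png')"
```

```text
t 18.25 tcp [617.14 -18.77 219.93] yaw -5.73 tilt 0.02 F [-0.05  0.39 -3.91] op 0.131 q [ 0.2   0.52 -0.39  1.6   0.22  1.06 -0.35]
turn -0.0026634342927792432 shares after turn [0.2  0.02 0.02]
```

View pics/s11.png

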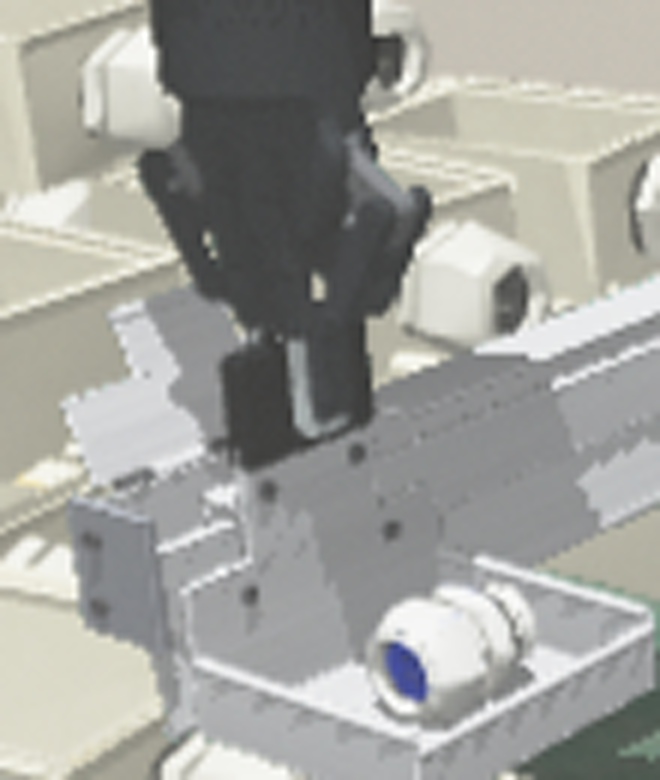

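>>> step_arm(steps=[[0.08, 0, 0, 0, 1], [0.06, 0, 0, 0, 1], [0.05, 0, 0, 0, 1], [0, 0, 0, 0, 1]])

```text
time_s: 18.8
tcp_pos: [617.2, -18.8, 216.4]
orientation: [0.524, 0.474, -0.524, 0.474]
ft_force: [0.1, 0.0, -2.6]
opening: 0.132
```

```bash
python3 -c "
from h import *
st(589.2,-300.1,217,-5.7)"
```

```text
t 18.8 tcp [617.21 -18.81 216.4 ] yaw -5.73 tilt 0.01 F [ 0.07  0.03 -2.64] op 0.132 q [ 0.2   0.52 -0.39  1.61  0.22  1.05 -0.35]
turn -0.003068636167685668 shares after turn [-0.03  0.   14.13]
```

The hook rests on the lip (load fell from 4.0 to 2.6 N at TCP z = 216.4, as predicted). I raise it about 1.6 mm and slide.

>>> step_arm(steps=[[-0.08, 0, 0, 0, 1], [0, 0, 0.2, 0, 1], [0, 0, 0.4, 0, 1], [0, 0, 0.5, 0, 1], [0, 0, 0.5, 0, 1], [0, 0, 0.5, 0, 1], [0, 0, 0.5, 0, 1], [0, 0, 0.5, 0, 1], [0, 0, 0.4, 0, 1], [0, 0, 0.2, 0, 1]])

```text
time_s: 20.05
tcp_pos: [609.7, -93.1, 217.9]
orientation: [-0.524, -0.474, 0.525, -0.474]
ft_force: [0.2, 0.5, -4.5]
opening: 0.133
```

```bash
python3 -c "
from h import *
st(589.2,-300.1,217,-5.7)
im=manip.snapshot('scene')[:,:,::-1];cv2.imwrite('pics/s12f.png',im);crop(im,160,170,150,130,5,'pics/s12.png')"
```

```text
t 20.05 tcp [609.73 -93.09 217.87] yaw -5.76 tilt 0.01 F [ 0.17  0.47 -4.46] op 0.133 q [ 0.32  0.52 -0.38  1.61  0.21  1.06 -0.23]
turn -0.005726346969285601 shares after turn [ 0.04  0.01 10.4 ]
```

View pics/s12.png

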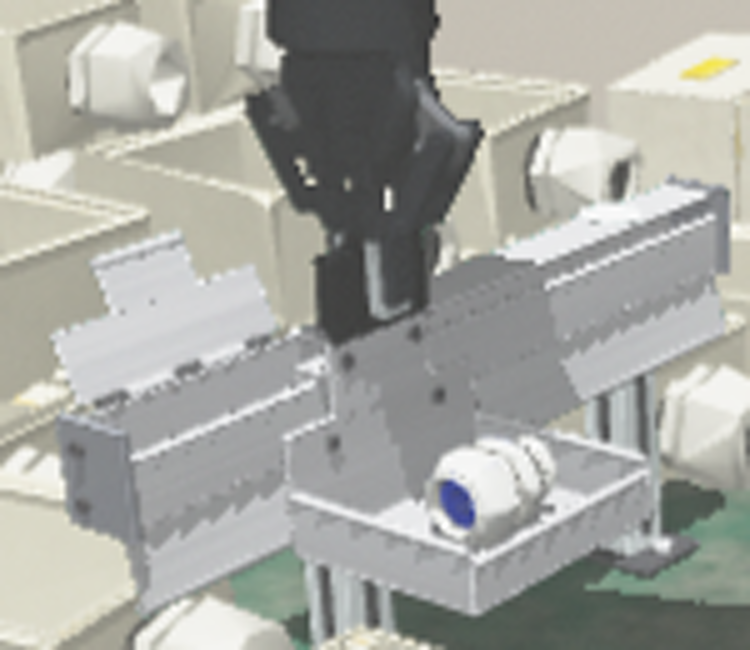

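>>> step_arm(steps=[[0, 0, 0.3, 0, 1], [0, 0, 0.5, 0, 1], [0, 0, 0.6, 0, 1], [0, 0, 0.6, 0, 1], [0, 0, 0.6, 0, 1], [0, 0, 0.6, 0, 1], [0, 0, 0.6, 0, 1], [0, 0, 0.6, 0, 1], [0, 0, 0.6, 0, 1], [0, 0, 0.6, 0, 1]])

```text
time_s: 21.35
tcp_pos: [598.6, -204.7, 217.9]
orientation: [0.524, 0.474, -0.524, 0.474]
ft_force: [0.6, 0.0, -4.0]
opening: 0.132
```

>>> step_arm(steps=[[0, 0, 0.6, 0, 1], [0, 0, 0.6, 0, 1], [0, 0, 0.6, 0, 1], [0, 0, 0.6, 0, 1], [0, 0, 0.6, 0, 1], [0, 0, 0.6, 0, 1], [0, 0, 0.5, 0, 1], [0, 0, 0.3, 0, 1], [0, 0, 0.2, 0, 1], [0, 0, 0, 0, 1]])

```text
time_s: 22.6
tcp_pos: [589.4, -295.5, 217.8]
orientation: [0.524, 0.474, -0.524, 0.474]
ft_force: [-0.2, 0.8, -4.5]
opening: 0.133
```

```bash
python3 -c "
from h import *
from m1 import grid
st(589.2,-300.1,217,-5.7)
im=manip.snapshot('scene')[:,:,::-1];cv2.imwrite('pics/s13f.png',im);grid(im,230,150,130,130,6,'pics/s13.png')
im=manip.snapshot('top')[:,:,::-1];cv2.imwrite('pics/t13f.png',im);grid(im,280,110,130,120,6,'pics/t13.png')"
```

```text
t 22.6 tcp [ 589.41 -295.47  217.82] yaw -5.73 tilt 0.01 F [-0.21  0.83 -4.5 ] op 0.133 q [ 0.61  0.58 -0.36  1.49  0.22  1.11  0.1 ]
turn -0.0034861921321635236 shares after turn [0.04 0.01 0.23]
```

View pics/s13.png

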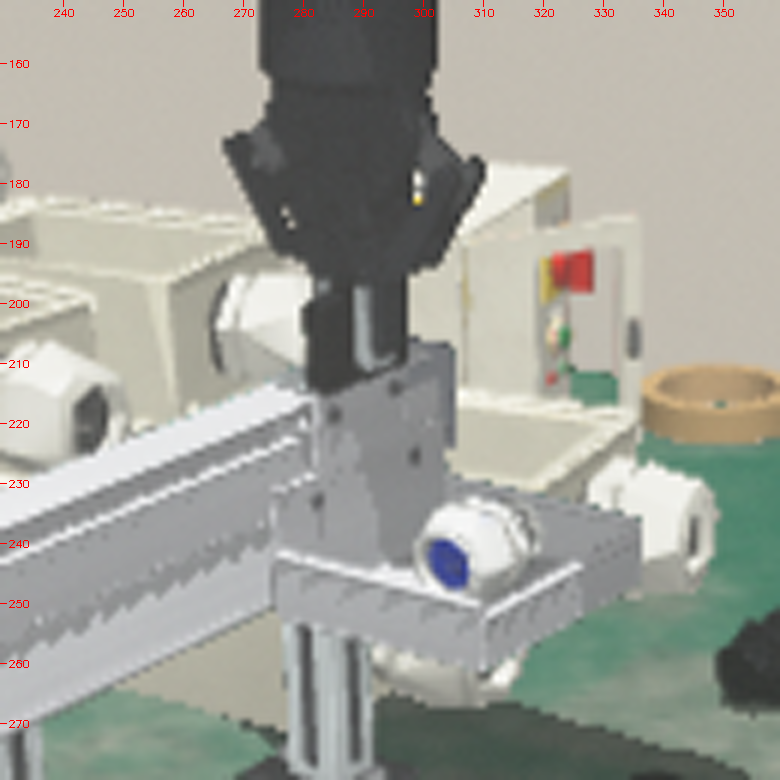

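View pics/t13.png

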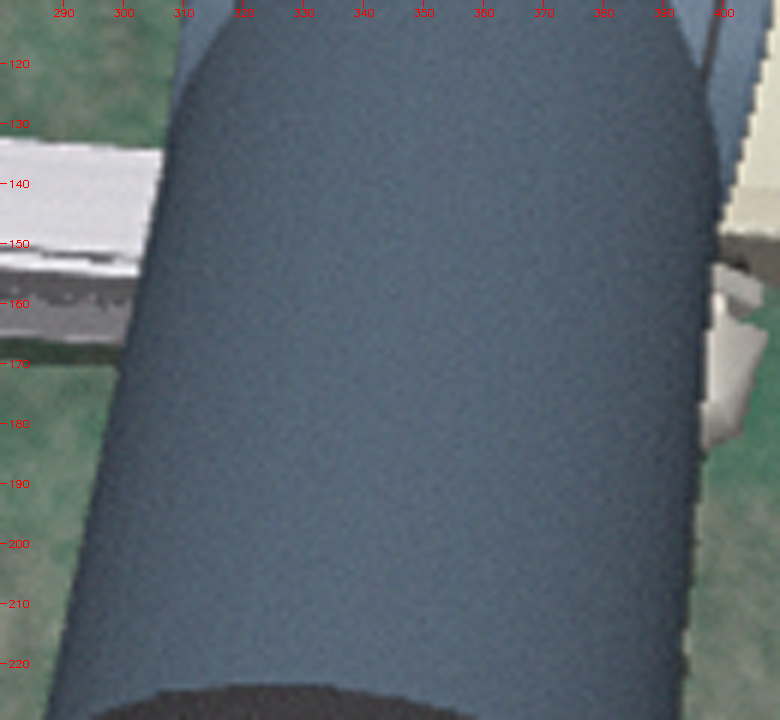

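>>> step_arm(steps=[[0, 0, 0.15, 0, 1], [0, 0, 0.1, 0, 1], [0.05, 0, 0, 0, 1], [0.04, 0, 0, 0, 1], [0, 0, 0, 0, 1], [0, 0, 0, 0, 1]])

```text
time_s: 23.45
tcp_pos: [589.0, -300.4, 216.4]
orientation: [0.524, 0.474, -0.524, 0.475]
ft_force: [-2.0, -0.9, 1.4]
opening: 0.131
```

```bash
python3 -c "
from h import *
st(589.2,-300.1,217,-5.7)"
```

```text
t 23.45 tcp [ 588.95 -300.44  216.42] yaw -5.73 tilt 0.02 F [-2.01 -0.88  1.35] op 0.131 q [ 0.61  0.58 -0.36  1.49  0.22  1.11  0.11]
turn -0.0028984699751447352 shares after turn [-0.03  0.01 -0.02]
```

Seated: the vertical force changed from -4.5 to +1.4 N. I release gradually.

>>> step_arm(steps=[[0, 0, 0, 0, 0.65], [0, 0, 0, 0, 0.55], [0, 0, 0, 0, 0.45], [0, 0, 0, 0, 0.3], [0, 0, 0, 0, 0.1], [0, 0, 0, 0, -0.1], [0, 0, 0, 0, -0.2], [0, 0, 0, 0, -0.2]])

```text
time_s: 24.45
tcp_pos: [589.0, -300.4, 216.1]
orientation: [0.524, 0.474, -0.524, 0.474]
ft_force: [-0.0, 0.9, 0.6]
opening: 0.598
```

```bash
python3 -c "
from h import *
from m1 import grid
st(589.2,-300.1,217,-5.7)
im=manip.snapshot('scene')[:,:,::-1];cv2.imwrite('pics/s14f.png',im);grid(im,230,150,130,130,6,'pics/s14.png')"
```

```text
t 24.45 tcp [ 589.   -300.36  216.13] yaw -5.73 tilt 0.01 F [-0.03  0.92  0.61] op 0.598 q [ 0.61  0.58 -0.36  1.49  0.22  1.11  0.11]
turn -0.002581655961628826 shares after turn [-0.04  0.01 -0.01]
```

View pics/s14.png

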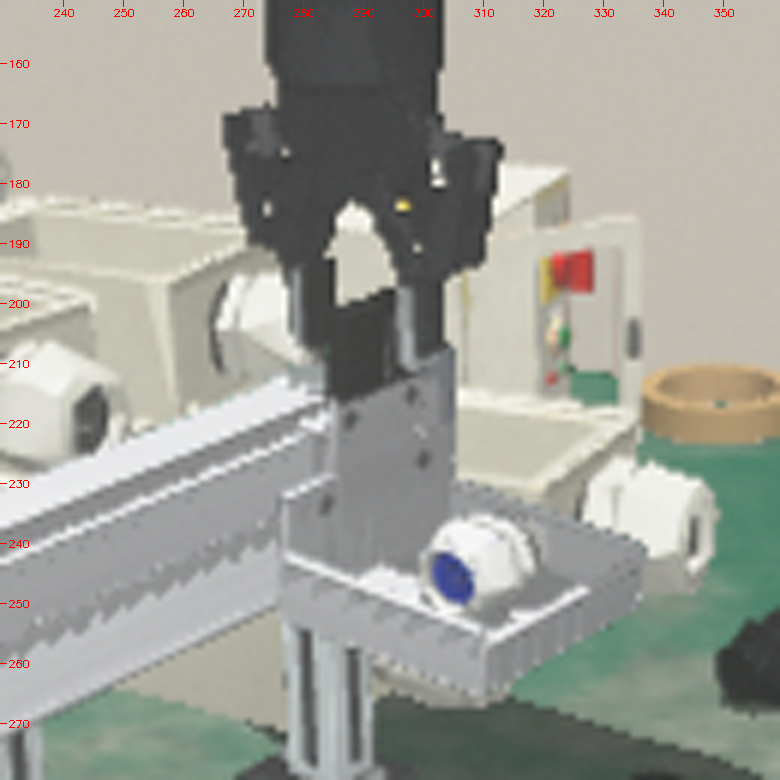

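>>> step_arm(steps=[[0, 0, 0, 0, -1], [0, 0, 0, 0, -1], [0, 0, 0, 0, -1], [-0.4, 0, 0, 0, -1], [-0.8, 0, 0, 0, -1], [-1, 0, 0, 0, -1], [-1, 0, 0, 0, -1], [-1, 0, 0, 0, -1], [-1, 0, 0, 0, -1], [-0.8, 0, 0, 0, -1]])

```text
time_s: 25.75
tcp_pos: [589.2, -300.4, 338.3]
orientation: [0.525, 0.474, -0.524, 0.475]
ft_force: [0.4, -0.2, 0.1]
opening: 0.998
```

```bash
python3 -c "
from h import *
from m1 import grid
st(700,-60,330,84)
im=manip.snapshot('scene')[:,:,::-1];cv2.imwrite('pics/s15f.png',im);grid(im,230,170,130,130,6,'pics/s15.png')"
```

```text
t 25.75 tcp [ 589.18 -300.37  338.26] yaw -5.73 tilt 0.1 F [ 0.38 -0.25  0.13] op 0.998 q [ 0.61  0.51 -0.37  1.29  0.18  1.38  0.15]
turn -8.972656772215155 shares after turn [ 0.41 12.53  4.25]
```

View pics/s15.png

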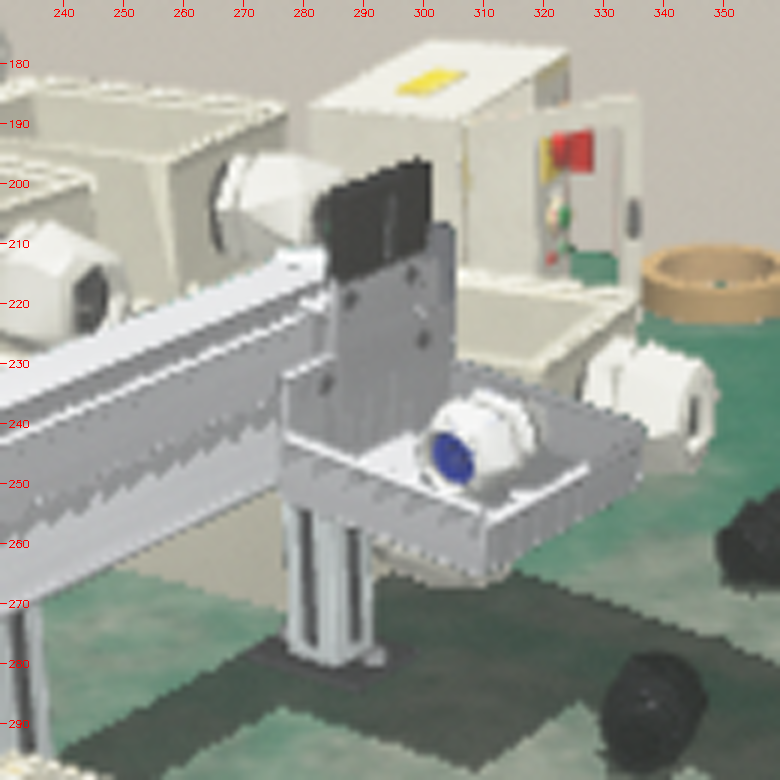

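The carrier hangs free with the gland in its tray, around (310,240). Next I go round behind the flap with the fingers shut.

>>> step_arm(steps=[[0, 0.36, -0.95, 0, 1], [0, 0.36, -0.95, 0, 1], [0, 0.36, -0.95, 0, 1], [0, 0.36, -0.95, 0, 1], [0, 0.36, -0.95, 0, 1], [0, 0.36, -0.95, 0, 1], [0, 0.36, -0.95, 0, 1], [0, 0.36, -0.95, 0, 1], [0, 0.36, -0.95, 0, 1], [0, 0.36, -0.95, 0, 1]])

```text
time_s: 27.05
tcp_pos: [680.1, -117.3, 336.1]
orientation: [0.524, 0.474, -0.524, 0.474]
ft_force: [-0.1, 0.0, 0.1]
opening: 0.003
```

>>> step_arm(steps=[[0, 0.36, -0.95, 0, 1], [0, 0.36, -0.95, 0, 1], [0, 0.36, -0.95, 0, 1], [0, 0.36, -0.95, 0, 1], [0, 0.36, -0.75, 0, 1], [0, 0, 0, 0, 1]])

```text
time_s: 27.8
tcp_pos: [724.9, -29.7, 335.7]
orientation: [0.524, 0.475, -0.524, 0.475]
ft_force: [-0.7, -0.1, -0.1]
opening: 0.0
```

```bash
python3 -c "
from h import *
from m1 import grid
st(724.3,-30,240,-5.7)
im=manip.snapshot('scene')[:,:,::-1];cv2.imwrite('pics/s16f.png',im);grid(im,150,150,190,150,4.2,'pics/s16.png')
im=manip.snapshot('top')[:,:,::-1];cv2.imwrite('pics/t16f.png',im);grid(im,300,110,110,130,6,'pics/t16.png')"
```

```text
t 27.8 tcp [724.92 -29.68 335.67] yaw -5.6 tilt 0.05 F [-0.72 -0.14 -0.14] op 0.0 q [ 0.16  0.63 -0.38  1.08  0.22  1.47 -0.28]
turn 0.009741684737127798 shares after turn [ 4.78 -0.03  0.02]
```

View pics/s16.png

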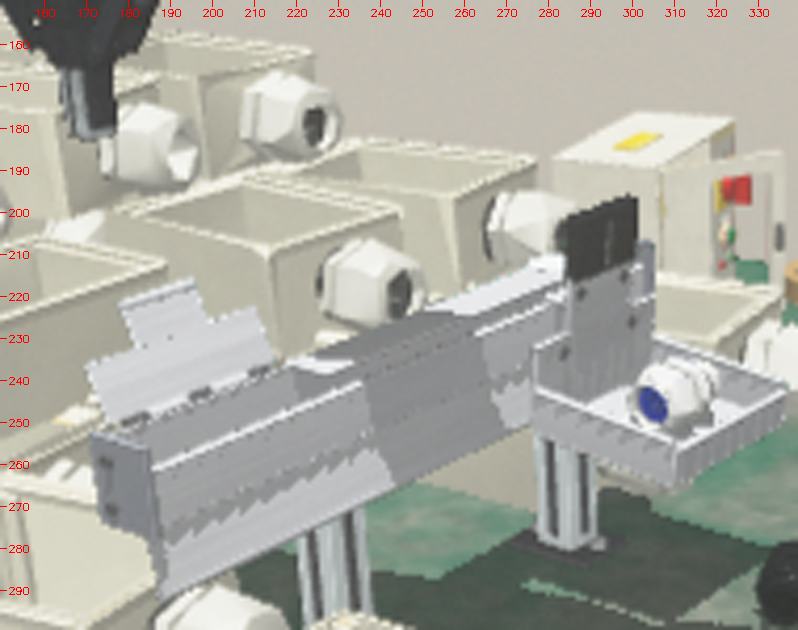

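View pics/t16.png

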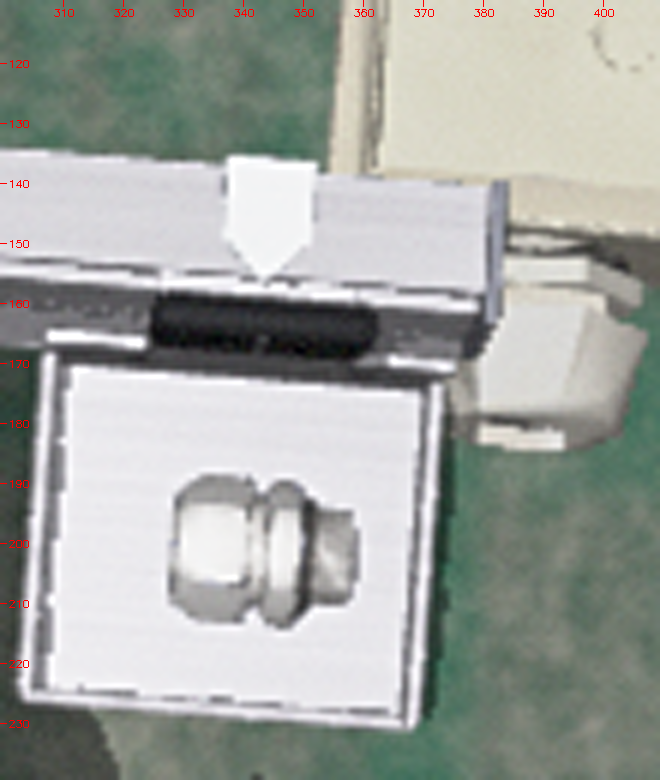

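```bash
python3 -c "
from h import *
a=np.radians(-5.7);ya=np.array([-np.sin(a),np.cos(a)])
m=onz('top',343.3,156.7,205)[:2]
import cv2
im=cv2.imread('pics/t16f.png');k=(im.max(2)<50).astype(np.uint8); k[:150]=0;k[175:]=0;k[:,:318]=0;k[:,370:]=0
n,l,s,c=cv2.connectedComponentsWithStats(k);i=1+s[1:,4].argmax();pts=np.argwhere(l==i)[:,::-1].astype(np.float32);r=cv2.minAreaRect(pts);print('grip mask',s[i],c[i],r)
# scene marker initial tip vs
for n,p,z in(('griptop centre',(343.7,162.5),245),('L end',(324.5,160.5),250),('R end',(362.5,165),250),('tray front L',(303,226.5),145),('tray front R',(369,231),145),('plate L',(307.3,165.5),150),('plate R',(375,171),150)):
    q=onz('top',*p,z)[:2];print(n,q,'rail y rel marker',(q-m)@ya)
"
```

```text
grip mask [325 159  38  11 231] [343.06 164.59] ((343.40863037109375, 164.2791748046875), (37.19095993041992, 8.763386726379395), 4.085616588592529)
griptop centre [ 579.99 -298.08] rail y rel marker 0.7835724013687632
L end [ 582.85 -265.49] rail y rel marker 33.50011348119073
R end [ 573.85 -329.2 ] rail y rel marker -30.796079188525482
tray front L [ 485.32 -227.06] rail y rel marker 62.046530957465855
tray front R [ 474.14 -348.79] rail y rel marker -60.19189989285063
plate L [ 598.79 -237.69] rail y rel marker 62.740969455702555
plate R [ 585.8  -363.52] rail y rel marker -63.75269286873057
```

The carrier is centred on the marker within about 1 mm. Grip middle +0.8, grip ends +33.5/−30.8 and tray corners +62.0/−60.2. Now I lower the fingers behind the flap.

>>> step_arm(steps=[[0.8, 0, 0, 0, 1], [0.95, 0, 0, 0, 1], [0.95, 0, 0, 0, 1], [0.95, 0, 0, 0, 1], [0.75, 0, 0, 0, 1], [0.35, 0, 0, 0, 1], [0, 0, 0, 0, 1]])

```text
time_s: 28.78
tcp_pos: [724.3, -31.8, 240.7]
orientation: [-0.524, -0.474, 0.525, -0.474]
ft_force: [-1.2, -0.1, 0.3]
opening: -0.001
```

```bash
python3 -c "
from h import *
from m1 import grid
st(724.3,-30,240,-5.7)
im=manip.snapshot('scene')[:,:,::-1];grid(im,140,150,120,120,6,'pics/s17.png')"
```

```text
t 28.775 tcp [724.27 -31.79 240.73] yaw -5.74 tilt 0.03 F [-1.15 -0.12  0.29] op -0.001 q [ 0.17  0.67 -0.38  1.26  0.24  1.26 -0.31]
turn -0.003835968181158478 shares after turn [ 0.04 -0.01 -0.09]
```

View pics/s17.png

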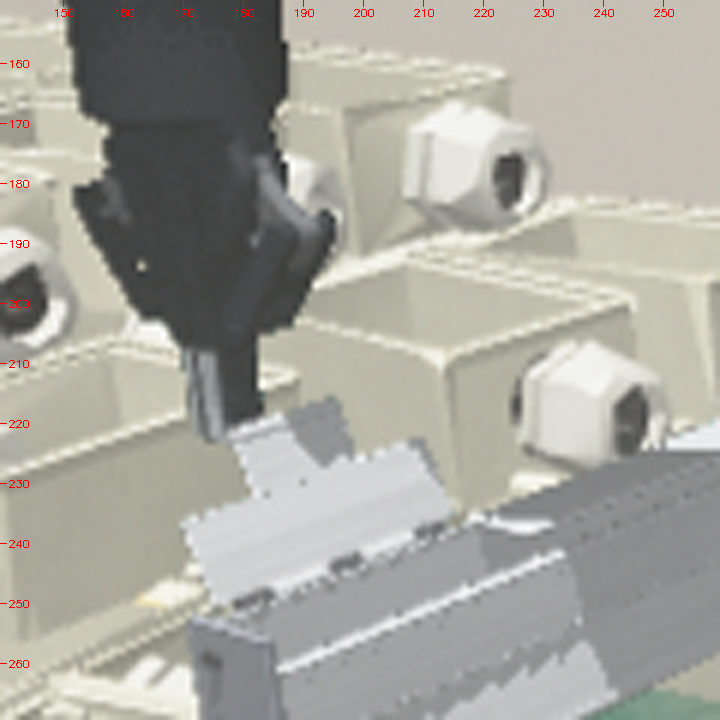

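>>> step_arm(steps=[[0, -0.4, 0, 0, 1], [0, -0.4, 0, 0, 1], [0, -0.4, 0, 0, 1], [0, -0.4, 0, 0, 1], [0, -0.4, 0, 0, 1], [0, -0.4, 0, 0, 1], [0, 0, 0, 0, 1]])

```text
time_s: 29.7
tcp_pos: [676.1, -26.7, 241.3]
orientation: [-0.524, -0.474, 0.524, -0.474]
ft_force: [-0.1, 0.5, 0.7]
opening: 0.003
```

```bash
python3 -c "
from h import *
from m1 import grid
st(724.3,-30,240,-5.7)
im=manip.snapshot('scene')[:,:,::-1];grid(im,140,150,120,120,6,'pics/s18.png')"
```

```text
t 29.7 tcp [676.07 -26.69 241.25] yaw -5.72 tilt 0.02 F [-0.1   0.45  0.69] op 0.003 q [ 0.19  0.59 -0.39  1.41  0.23  1.19 -0.32]
turn -0.001508860686632829 shares after turn [ 0.06  2.42 -0.07]
```

View pics/s18.png

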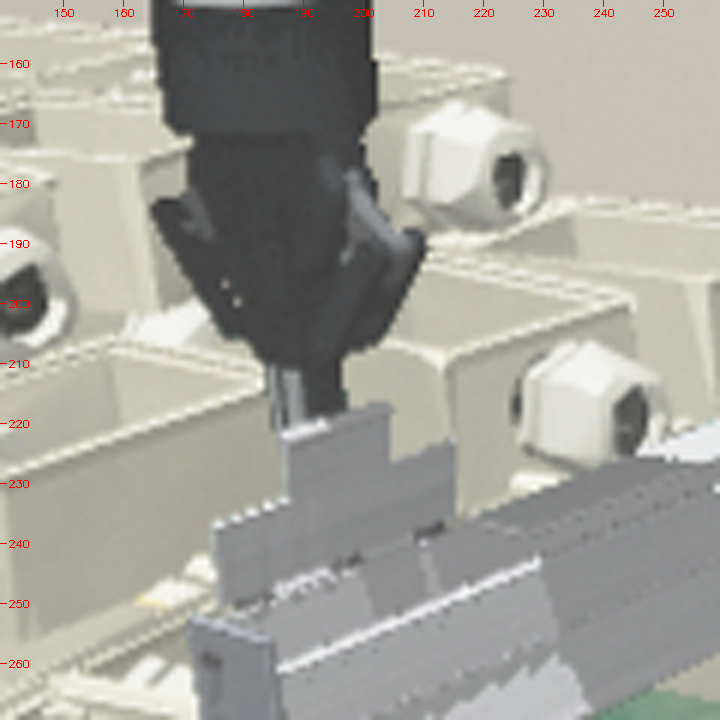

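Flap is moving and is now about upright. I keep pushing.

>>> step_arm(steps=[[0, -0.4, 0, 0, 1], [0, -0.4, 0, 0, 1], [0, -0.4, 0, 0, 1], [0, -0.4, 0, 0, 1], [0, -0.4, 0, 0, 1], [0, 0, 0, 0, 1], [0, 0, 0, 0, 1]])

```text
time_s: 30.62
tcp_pos: [637.1, -22.8, 241.2]
orientation: [0.524, 0.474, -0.524, 0.474]
ft_force: [0.0, 0.6, 0.5]
opening: -0.0
```

```bash
python3 -c "
from h import *
from m1 import grid
st(724.3,-30,240,-5.7)
im=manip.snapshot('scene')[:,:,::-1];grid(im,140,150,120,120,6,'pics/s19.png')"
```

```text
t 30.625 tcp [637.07 -22.81 241.19] yaw -5.73 tilt 0.02 F [0.03 0.58 0.5 ] op -0.0 q [ 0.2   0.53 -0.4   1.52  0.22  1.14 -0.34]
turn -0.002759873357115339 shares after turn [ 0.06  4.38 -0.08]
```

View pics/s19.png

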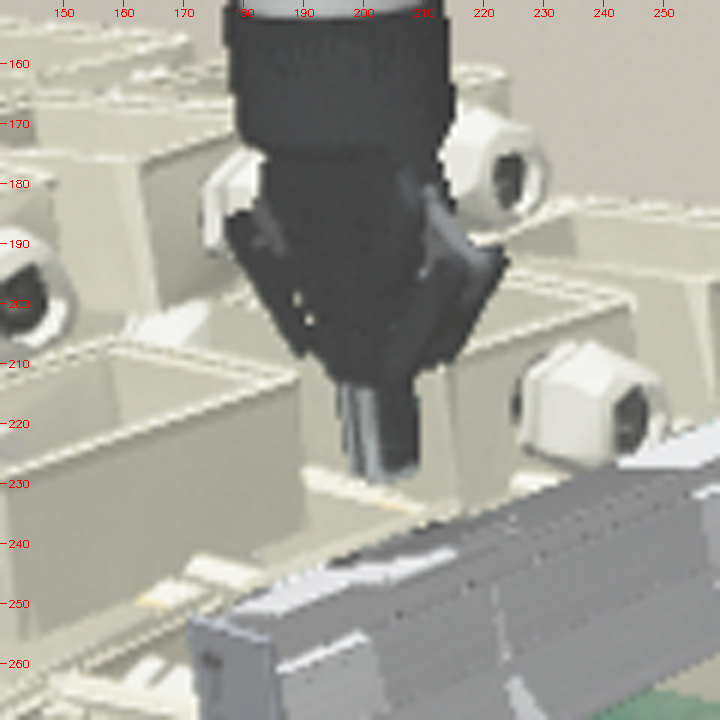

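>>> step_arm(steps=[[-1, 0, 0, 0, 1], [-1, 0, 0, 0, 1], [-1, 0, 0, 0, 1], [-1, 0, 0.5, 0, 1], [-0.5, 0, 1, 0, 1], [0, 0, 1, 0, 1], [0, 0, 1, 0, 1], [0, 0, 1, 0, 1], [0, 0, 1, 0, 1], [0, 0, 0.5, 0, 1]])

```text
time_s: 31.92
tcp_pos: [624.6, -144.2, 330.8]
orientation: [-0.525, -0.474, 0.525, -0.474]
ft_force: [0.2, 0.8, -0.0]
opening: -0.001
```

```bash
python3 -c "
from h import *
from m1 import grid
st()
im=manip.snapshot('scene')[:,:,::-1];cv2.imwrite('pics/s20f.png',im);grid(im,160,180,170,130,4.6,'pics/s20.png')
im=manip.snapshot('top')[:,:,::-1];cv2.imwrite('pics/t20f.png',im);grid(im,135,95,120,80,6.5,'pics/t20.png')"
```

```text
t 31.925 tcp [ 624.63 -144.15  330.83] yaw -5.82 tilt 0.03 F [ 0.22  0.75 -0.03] op -0.001 q [ 0.38  0.48 -0.39  1.36  0.18  1.34 -0.11]
```

View pics/s20.png

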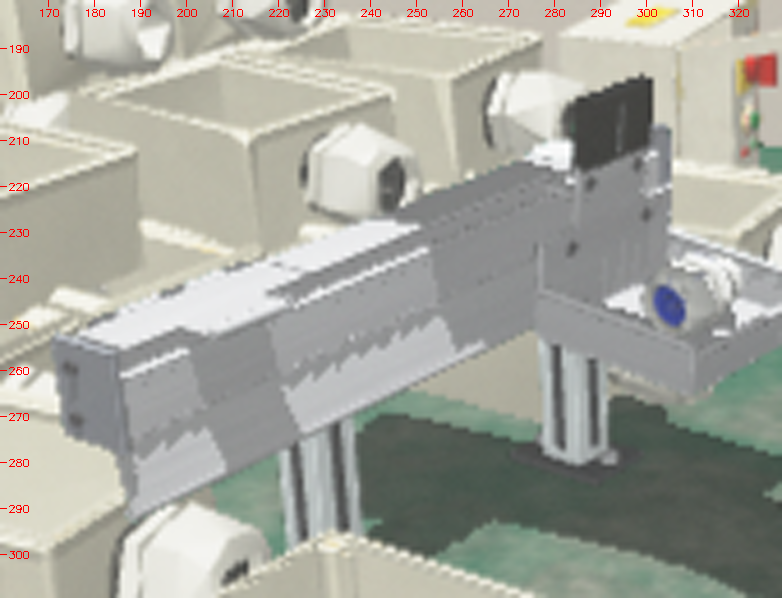

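View pics/t20.png

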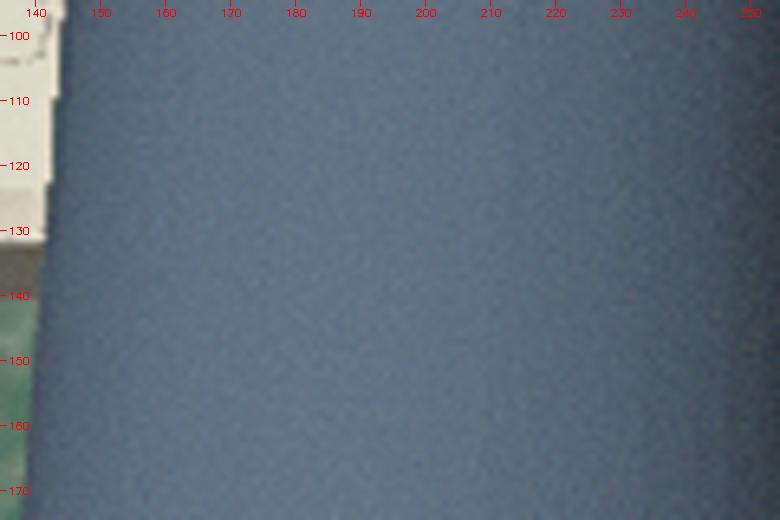

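>>> step_arm(steps=[[-0.3, 0, 1, 0, 1], [-0.3, 0, 1, 0, 1], [-0.3, 0, 1, 0, 1], [0, 0, 1, 0, 1], [0, 0, 1, 0, 1], [0, 0, 1, 0, 1], [0, 0, 1, 0, 1], [0, 0, 1, 0, 1], [0, 0, 1, 0, 1], [0, 0, 0.5, 0, 1]])

```text
time_s: 33.28
tcp_pos: [605.5, -333.0, 348.8]
orientation: [-0.525, -0.474, 0.525, -0.474]
ft_force: [-0.1, -0.3, -0.2]
opening: 0.004
```

>>> step_arm(steps=[[0, 0, 1, 0, 1], [0, 0, 1, 0, 1], [0, 0, 1, 0, 1], [0, 0, 1, 0, 1], [0, 0, 1, 0, 1], [0, 0, 1, 0, 1], [0, 0, 1, 0, 1], [0, 0, 0.5, 0, 1], [0, 0, 0, 0, 1], [0, 0, 0, 0, 1]])

```text
time_s: 34.52
tcp_pos: [591.4, -479.6, 349.2]
orientation: [0.524, 0.475, -0.524, 0.475]
ft_force: [-0.3, 0.1, 0.2]
opening: 0.0
```

```bash
python3 -c "
from h import *
from m1 import grid
st()
im=manip.snapshot('scene')[:,:,::-1];cv2.imwrite('pics/s21f.png',im);grid(im,160,180,130,130,6,'pics/s21.png')
im=manip.snapshot('top')[:,:,::-1];cv2.imwrite('pics/t21f.png',im);grid(im,135,95,260,145,3,'pics/t21.png');grid(im,135,95,120,80,6.5,'pics/t22.png')"
```

```text
t 34.525 tcp [ 591.41 -479.6   349.21] yaw -5.67 tilt 0.04 F [-0.33  0.05  0.18] op 0.0 q [ 0.75  0.69 -0.33  0.92  0.21  1.56  0.4 ]
```

View pics/t21.png

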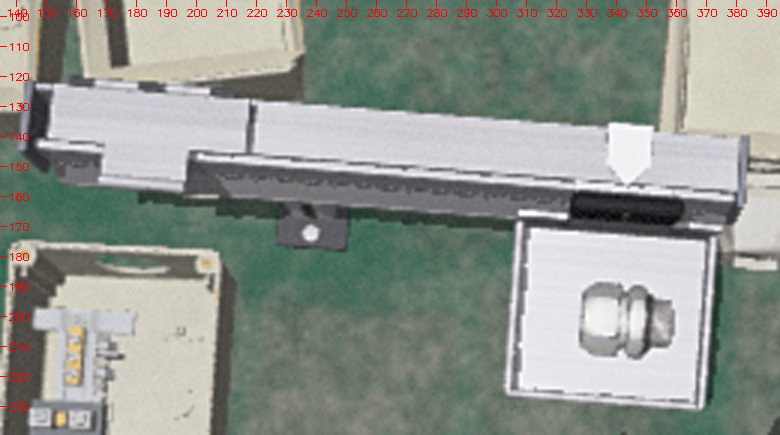

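View pics/t22.png

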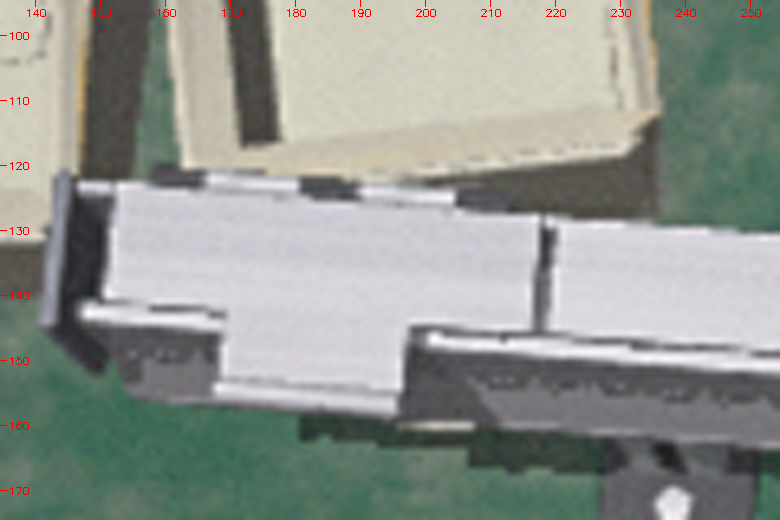

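View pics/s21.png

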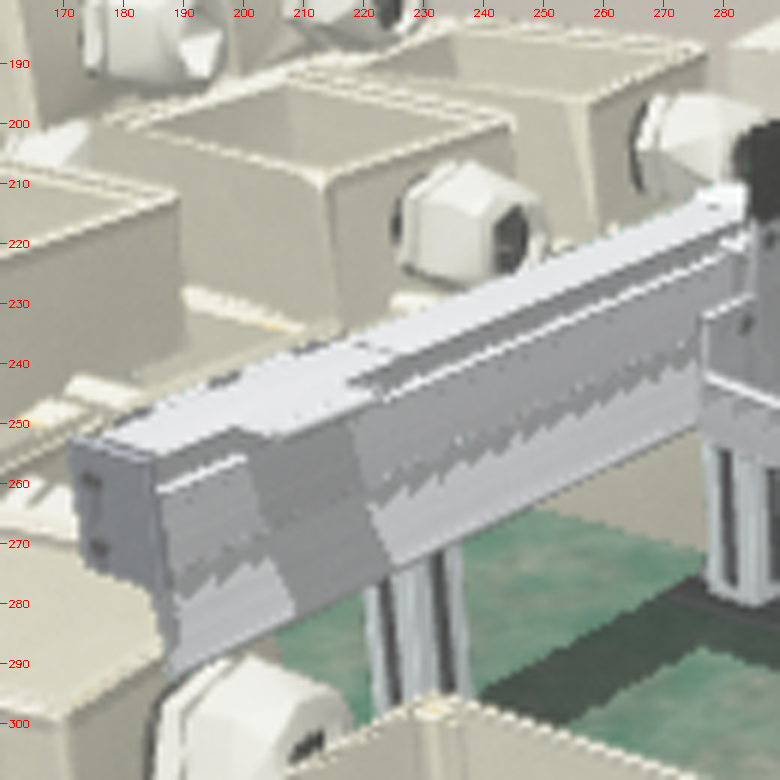

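```bash
python3 -c "
from h import *
print('tongue R',tri((196,158),(222,245.5)),'L',tri((168,155),(205,252.5)))
a=np.radians(-5.7);xa=np.array([np.cos(a),np.sin(a)]);g=np.array([629.8,-20.5])
for p in((196,158),(168,155.5)): print('edge rail x at z203',(onz('top',*p,203)[:2]-g)@xa)
im=cv2.imread('pics/t21f.png');k=(im.max(2)<50).astype(np.uint8); k[:150]=0;k[175:]=0;k[:,:318]=0;k[:,370:]=0
n,l,s,c=cv2.connectedComponentsWithStats(k);i=1+s[1:,4].argmax();print('grip mask',s[i])
h=cv2.cvtColor(im,cv2.COLOR_BGR2HSV)
for nm in('t0','t21f'):
  q=cv2.imread('pics/'+('top0' if nm=='t0' else nm)+'.png').astype(int);r=(q[...,2]>120)&(q[...,1]<70)&(q[...,0]<70);r[:310]=0;r[350:]=0;r[:,:355]=0;r[:,390:]=0;print(nm,'bottle spout px',np.argwhere(r).mean(0))
"
```

```text
tongue R (array([603.46, -41.9 , 203.66]), np.float64(0.3507548692395184)) L (array([609.63,   6.83, 203.37]), np.float64(0.23258260125151448))
edge rail x at z203 -24.067306241232526
edge rail x at z203 -23.495843038847227
grip mask [325 159  38  11 246]
t0 bottle spout px [331.89 371.63]
t21f bottle spout px [nan nan]<string>:10: RuntimeWarning: Mean of empty slice.
  ret = um.true_divide(
```

The flap edge is at z ≈ 203.5 against the hinge at 201.5, with its edge 24 mm in front of the lip, so it is shut. The bottle is hidden from the top camera, so I check it in the scene picture.

View pics/s21f.png

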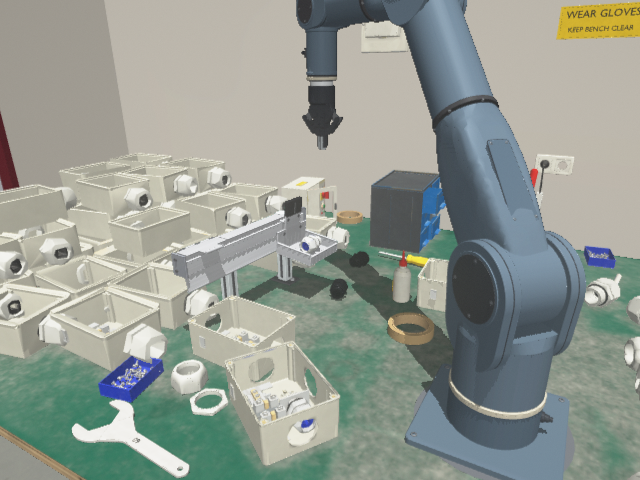

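The bottle stands unmoved at (402,282), the carrier hangs at (305,235) with the gland in it, and the arm is clear of everything. I hand in.

```bash
python3 -c "
from cell import manip
print(manip.hand_in())"
```

```text
the job is handed in; nothing more can be done
None
```

I finished every step and handed the job in at about 34.5 s of the 62 s allowed. `hand_in` reports no verdict.

I laid the pale gland in the carrier's tray on the bench and hooked the carrier over the lip in the loading gap. I then slid it under the guard strip to the marker, let it go, and pushed the flap shut from behind.

My last checks showed:
- **Carrier position:** the grip's middle is about 1 mm from the marker tip along the rail in the top view. The grip ends read +33.5 and −30.8 mm, the tray corners +62.0 and −60.2 mm.
- **Hanging:** the carrier hangs freely and leans slightly on the skirt. I judged its tilt by eye and did not measure it.
- **Gland:** it lies in the tray in both views.
- **Flap:** its free edge measures about z = 203.5 mm with the hinge at 201.5 mm, and it lies in line with the guard strip, so it is shut.
- **Robot:** the arm is clear of everything and the force reads about zero.
- **Bottle:** it stands where it was in the scene view. The last top-view check of it failed because the arm blocked the camera.

No other check failed or disagreed. The carrier corners I measured before hooking it on were within about 2 mm of where I expected them.

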